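# Clamp a cork grip blank square in a twin-screw press

### The job

Stand the cork grip blank home on the seat of the twin-screw press, sliding it in from the front so that its rod enters the slot of the blue bar, and let go of it. Then run the bar down onto the cork with the two orange wing knobs, alternately and a little at a time so that the bar never goes far out of level, and nip it up to about 100 N, felt as the knobs getting heavier, without crushing the cork. Leave the bar level, and do not disturb the spool, the jar and the red box.

Things in the scene. Friction and masses are not known exactly. Their poses are not given: they have to be found in the camera images.
- press: Fixed press for gluing cork grips: aluminium base plate 130 x 240 x 15 mm. Origin on the bench under the seat's centre; x to the back, y to its left, z up (plate: x -60 to +70, y -120 to +120 mm). The front, where blanks slide in, faces the robot. Two upright screws at y = +75 and -75 mm; their bearing blocks on the plate are 40 mm square, 14 mm high.
- seat (a point): Centre of the dark round seat mark on top of the base plate, 15 mm above the bench, midway between the screws; axes as the press. Two steel pins, 6 mm thick and 9 mm high, stand behind it at x = +16, y = +-13.5 mm: when the blank is home its foot washer touches both and its axis is over this point.
- bar: Blue pressure bar, 190 mm long (y), 44 deep (x), 14 thick, on both screws. Origin: middle of its underside, 97 to 100 mm above the bench at the start; axes as the press, up to 10 mrad out of level then. A slot 12 mm wide, with flared lips at the front, runs from the front edge to 5.5 mm behind the origin; the blank's rod goes in it. Over 45 mrad (2.6 deg) out of level the screws rack.
- bar_left_end (a point): Top of the bar's left end: 95 mm left (y) of its origin, 14 mm above its underside. The left screw lowers the bar at y = +75 mm by 3.18 mm per rad of its knob (20 mm per turn); 1 rad of one knob tilts the bar 21 mrad. The ends need not be level when the knobs have turned alike: watch the bar.
- bar_right_end (a point): Top of the bar's right end, 95 mm right of its origin, 14 mm above its underside. The right screw lowers the bar at y = -75 mm, 3.18 mm per rad of its knob.
- left_knob_grip (a point): Grip point of the orange wing knob, on the left screw's axis, 161 mm above the bench (it never rises or falls). x lies along the wing: 46 mm long, 12 thick, 32 high, its top 7 mm above this point; the black hub (30 mm across) tops out 23 mm below it. Clockwise from above lowers the bar; it stays where left, with turns to spare. Turning it takes 0.30 N m when free.
- right_knob_grip (a point): The same on the right screw. Pressure on the cork pushes both knobs back anticlockwise, each with 1.6 mN m per N: at 100 N tightening takes about 0.46 N m, loosening 0.14. With the knob held at rest its drag (up to 0.30 N m either way) is in the reading too; rocking it about 0.15 rad back and forth shows both limits, and their mean is the cork's push.
- blank: Grip blank: six cork rings 32 mm across on a steel rod of 8 mm, upright, 0.15 kg. Origin: centre of the underside (steel washer, 36 x 3 mm), z up. Its cork top lies 74 to 79 mm up, exactly where is not known. At 122 to 152 mm is a round beech handle, 16 mm thick: pinch it 135 mm up. Pressed, the cork yields 1 mm per 57 N: 90 N more per rad of either knob; crushed above 170 N.
- spool: Bystander: yellow thread spool, 42 mm across and 54 mm high, standing; origin at the centre of its underside.
- varnish: Bystander: amber varnish jar with a white cap, 48 mm across and 75 mm high, standing; origin at the centre of its underside.
- tip_box: Bystander: flat red box, 55 x 95 x 30 mm; origin at the centre of its underside.
There are look-alikes about, which are no part of the job. Of the things that look like the blank, take the one that is farthest to the robot's right at the start.

How it is judged:
By the outcome, as a careful person would: the job done as asked, in the order asked, and still so for the second after the job is handed in, with the robot touching nothing.
It also fails if it takes over 72 s, if anything falls off the work surface, if the arm or the gripper's body presses on something with over 40 N, if the wrist force passes 120 N, or if a joint passes its speed limit or range.

### The arm

A 6-joint arm with a two-finger parallel gripper is mounted at the origin on the work surface. World frame = base frame: x ahead of the robot, y to its left, z up, the work surface at z = 0. Lengths are in mm, angles in rad, forces in N, time in s.
With the tool pointing down it reaches from about 325 to 925 mm from the base axis. Payload 3.1 kg.
Tool frame: the origin (TCP) lies midway between the tips of the shut fingers; the grasp point (between the pads) lies bot.grip_depth behind it (bot.grip_depth is the distance from the TCP to the grasp point, in mm); z points along the fingers, y is the line along which they close (so a half turn about z gives the same grasp; the last joint's range is limited). The gripper opens to 85 mm and grips with 20 to 120 N. Pads are 22 mm wide; open, the fingers measure 114 mm over their backs; the gripper's body (76 mm by 85 mm) begins 54 mm behind the grasp point. The pads swing forward as they close: fully open they stand 13 mm farther back than shut.
Start: joints at [-1.361, 0.217, 1.613, -0, 1.311, -0.112], TCP at [197.693, -592.922, 231.3] pointing down, gripper open.
Joint ranges: [-2.75, 2.75], [-0.78, 2.1], [0.31, 2.55], [-1.13, 4.27], [0.13, 2.63], [-2.58, 2.58]. Speed limits (rad/s): [2.79, 2.79, 3.14, 3.14, 3.14, 3.14].

### API

Orientations are given as a unit quaternion [w, x, y, z].
In Python, from cell import telemetry, eyes, job_done, bot gives the robot as it stands.
- The arm moves only by the tool apply_moves, never from a script. Its argument "plan" is a list of rows, each a list of 3 entries, a list of its own where there are three numbers: the shift along the tool's x, y, z in cm, then the turn, a rotation vector about the tool's x, y, z in degrees, then the closure, from 0 (fully open) to 1 (shut). A call has 1 to 5 rows; each row is the pose to reach, as a shift and turn from the pose commanded when the call began, along the tool's axes at that moment; what a row does not reach only later rows make up. A row lasts 1/8 s, in which the tool goes at most 62.5 mm and 10.7 degrees, less where a joint would pass 70% of its speed; a pose out of reach is approached as far as the arm can. A call with a gripper value outside its range is refused whole. The fingers move at their own pace and stop on an object; "grip_force" is the grip in N (left out, the last holds). Time passes only in rows, so rows that repeat a pose let the fingers close. It gives the time, the measured TCP pose, the force, the opening and the grip force at its end, in the units of the state.
- telemetry.state(): the state, without advancing time (a new reading comes with each control period).
- eyes.snapshot(name): name is "side" or "top"; returns a dict with "img" (384x512x3 uint8, blue, green, red), "range_z" (384x512 float32, mm along the optical axis (not along the pixel's ray), 0 where there is no reading), "camera_matrix" (3x3 intrinsics, pixels), "world_to_cam" (4x4, takes a point from world to camera coordinates). Camera axes: x right, y down, z forward; pixel columns grow to the right and rows downward; lengths in mm; the calibration is good to about 2 mm. A picture is of the moment at which its call begins.
- job_done(): hands the job in; it is judged then, once.
The state is a dict: "clock": time; "q": joint angles; "qvel": joint speeds; "joint_efforts": joint torques, N m; "position": TCP position; "ee_rot": TCP orientation; "contact_force": force on the tool from outside, world axes, zero at the start; "wrist_torque": the same for the moment, N m; "grip_width": opening from 0.0 (shut) to 1.0 (fully open); "gripper_force": force on a finger pad.
Only numpy, scipy, OpenCV 4.12 (cv2) and the standard library are available. Lean on these libraries where they do the work, as an engineer would, in place of code of your own. Each camera call takes 0.05 s, during which the arm holds its last target. There are 200 camera calls.

## Working session

There is one attempt and no reset: what is moved stays moved. The work goes in short steps, Python scripts to look and compute and a tool call to move; the robot and the scene stay as the last step left them, time stands still between calls to the robot, and variables do not carry over. Pictures are saved under pics/ and viewed, at most 10 in all, crops included, and the job is handed in when it is done.

Besides the shell and the picture viewer there is one more tool, called after "Request:" by a JSON object that holds its "api" and its "payload". apply_moves: Moves the arm, as the interface text tells. Its arguments: {"type":"object","properties":{"plan":{"type":"array"},"grip_force":{"type":"number"}},"required":["plan"]}

```bash
ls; mkdir -p pics
cat > h.py <<'E'
import numpy as np, cv2
from cell import telemetry, eyes, job_done, bot
def snap(n):
    s=eyes.snapshot(n); return s
def pts(s):
    z=s["range_z"];K=s["camera_matrix"];T=np.linalg.inv(s["world_to_cam"])
    v,u=np.mgrid[:z.shape[0],:z.shape[1]]
    P=np.stack([(u-K[0,2])/K[0,0]*z,(v-K[1,2])/K[1,1]*z,z,np.ones_like(z)],-1)@T.T
    P=P[...,:3]; P[z==0]=np.nan; return P
def proj(s,p):
    c=s["world_to_cam"]@np.append(p,1); c=s["camera_matrix"]@c[:3]; return c[:2]/c[2]
E
python3 - <<'E'
from h import *
print(telemetry.state()); print({k:getattr(bot,k) for k in dir(bot) if k[0]!='_'})
for n in("side","top"):
    s=snap(n); np.savez("s0_"+n,**s)
    cv2.imwrite(f"pics/{n}0.png",cv2.resize(s["img"],(768,576)))
    print(n,s["camera_matrix"],s["world_to_cam"])
E
```

```text
pics
{'clock': 0.0, 'q': array([-1.36118489e+00,  2.17747921e-01,  1.61490533e+00,  5.31378285e-06,
        1.31125773e+00, -1.12200627e-01]), 'qvel': array([ 0.0001294 , -0.00032505, -0.00056736, -0.00099926,  0.00047338,
       -0.0006393 ]), 'joint_efforts': array([ 1.79446790e-03, -3.96835005e+01, -3.03851688e+01, -1.31547545e-04,
        9.67299478e-03,  1.26784283e-05]), 'position': array([ 197.53586319, -592.13134157,  229.98714994]), 'ee_rot': array([-1.15791193e-03,  9.87081978e-01,  1.60211815e-01, -5.38710409e-05]), 'contact_force': array([ 0.03205772, -0.54489145, -0.19841298]), 'wrist_torque': array([ 0.00847923, -0.00633717,  0.00745985]), 'gripper_force': 0.0, 'grip_width': 0.9989380018839211}
{'Unreachable': <class 'cell.Unreachable'>, 'grip_depth': 18.700000000000003}
side [[391.70009949   0.         260.79855787]
 [  0.         391.70009949 184.15660701]
 [  0.           0.           1.        ]] [[-8.13181792e-01 -5.81951423e-01 -8.24107174e-03  4.68092393e+02]
 [-3.90798713e-01  5.56460550e-01 -7.33231221e-01  2.86545561e+02]
 [ 4.31290783e-01 -5.93029677e-01 -6.79929454e-01  7.05668855e+02]
 [ 0.00000000e+00  0.00000000e+00  0.00000000e+00  1.00000000e+00]]
top [[490.72207726   0.         256.45983676]
 [  0.         490.72207726 187.74437845]
 [  0.           0.           1.        ]] [[-6.97390111e-02 -9.97556623e-01 -4.15371615e-03  4.73320592e+01]
 [-9.71386802e-01  6.88559471e-02 -2.27302750e-01  5.89210018e+02]
 [ 2.27033372e-01 -1.18170040e-02 -9.73815284e-01  1.16048085e+03]
 [ 0.00000000e+00  0.00000000e+00  0.00000000e+00  1.00000000e+00]]
```

View pics/side0.png

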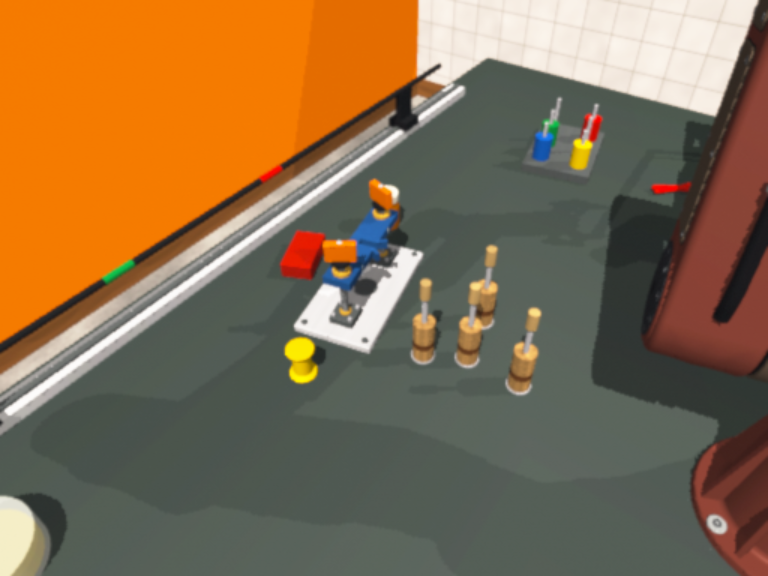

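View pics/top0.png

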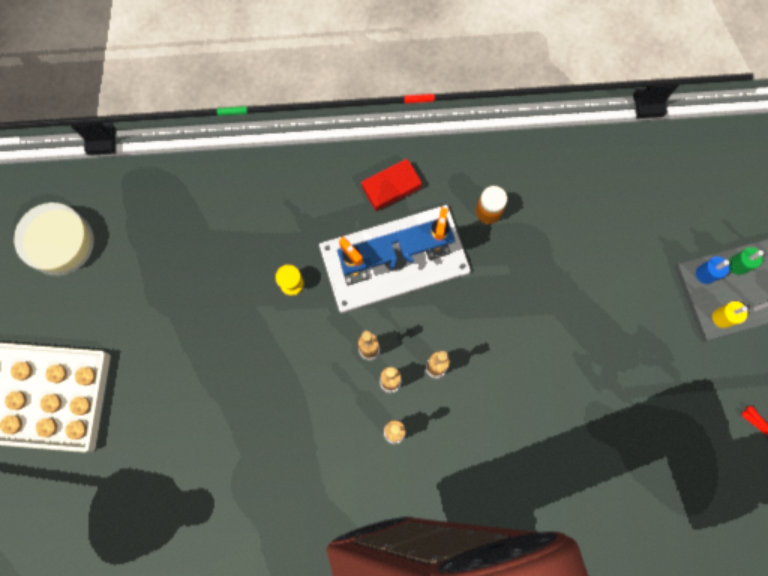

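The side view shows the press around (365,285), the spool at (302,360) and the red box at (303,255). The four blank look-alikes in the top view are at (368,345), (390,378), (438,363) and (394,432). The top image's right is the robot's right, so (438,363) fits; it should be (487,290) in the side view. I'll measure next and enlarge that one.

```bash
cat >> h.py <<'E'
def ray(s,uv,z):
    K=s["camera_matrix"];T=np.linalg.inv(s["world_to_cam"])
    d=T[:3,:3]@np.linalg.solve(K,[uv[0],uv[1],1]);o=T[:3,3]
    return o+d*(z-o[2])/d[2]
def tri(a,ua,b,ub):
    A=[];B=[]
    for s,u in((a,ua),(b,ub)):
        K=s["camera_matrix"];T=np.linalg.inv(s["world_to_cam"])
        d=T[:3,:3]@np.linalg.solve(K,[u[0],u[1],1]);d/=np.linalg.norm(d);M=np.eye(3)-np.outer(d,d);A.append(M);B.append(M@T[:3,3])
    return np.linalg.solve(A[0]+A[1],B[0]+B[1])
E
python3 - <<'E'
from h import *
S={n:dict(np.load(f"s0_{n}.npz")) for n in("side","top")}
for n,s in S.items():
    P=pts(s);hsv=cv2.cvtColor(s["img"],cv2.COLOR_BGR2HSV)
    H,Sa,V=[hsv[...,i].astype(int) for i in range(3)]
    x,y,z=P[...,0],P[...,1],P[...,2]
    roi=(x>250)&(x<800)&(abs(y)<350)
    print(n)
    def comps(m,name,mn=12):
        k,l,st,c=cv2.connectedComponentsWithStats(m.astype(np.uint8))
        for i in range(1,k):
            if st[i,4]>=mn:
                q=P[l==i]; print(name,st[i,4],"px",c[i].round(1),"med",np.nanmedian(q,0).round(1),"zmax",np.nanmax(q[:,2]).round(1))
    m=roi&(z>118)&(z<160)&(H>8)&(H<25)&(Sa>60)
    comps(m,"handle+",6)
    comps(roi&(H>5)&(H<18)&(Sa>190)&(z>130),"orange")
    comps(roi&(H>100)&(H<125)&(Sa>120)&(z>70),"blue")
    comps(roi&(H>22)&(H<35)&(Sa>180),"yellow")
    comps(roi&((H<4)|(H>176))&(Sa>180)&(z<60),"red")
    m=(roi&(V>150)&(Sa<50)&(abs(z-15)<6)).astype(np.uint8)
    cs,_=cv2.findContours(m,0,2);
    allc=np.vstack([c for c in cs if cv2.contourArea(c)>15])
    if n=="top" or 1:
        hull=cv2.convexHull(allc)[:,0].astype(float)
        W=np.array([ray(s,u,15)[:2] for u in hull],np.float32)
        print("plate",cv2.minAreaRect(W))
s=S["side"];c=s["img"][140:270,180:380]; cv2.imwrite("pics/c1.png",cv2.resize(c,(800,520),interpolation=cv2.INTER_CUBIC))
E
```

```text
side
handle+ 145 px [253.2 134.1] med [653.3 -80.5 146.1] zmax 159.8
handle+ 98 px [326.6 170.6] med [447.4 -64.8 142.9] zmax 153.5
handle+ 173 px [226.  170.5] med [620.1  63.6 148.5] zmax 159.8
handle+ 28 px [226.5 179.2] med [618.9  65.4 121.3] zmax 136.2
handle+ 6 px [230.5 181.7] med [612.4  60.4 118.3] zmax 119.1
handle+ 103 px [283.  193.1] med [485.9  47.  144.2] zmax 153.9
handle+ 110 px [315.8 195.5] med [428.4  14.9 142.8] zmax 153.4
handle+ 116 px [354.5 212.9] med [343.9  14.7 144.4] zmax 154.0
orange 168 px [253.3 130.4] med [652.7 -80.6 155.8] zmax 169.8
orange 255 px [225.9 168.3] med [619.8  63.2 154.9] zmax 169.4
blue 784 px [242.6 164.9] med [631.4 -20.9 111.6] zmax 115.6
yellow 503 px [200.7 239.5] med [608.4 175.2  36.9] zmax 56.6
red 449 px [202.6 172.1] med [763.   -1.6  28.3] zmax 32.8
plate ((642.8527221679688, -9.157867431640625), (130.4972381591797, 243.86892700195312), 13.472959518432617)
top
handle+ 11 px [296.5 151.5] med [656.  -96.5 137. ] zmax 141.3
handle+ 20 px [291.  156.3] med [639.7 -79.8 144.8] zmax 158.9
handle+ 49 px [233.1 171.1] med [614.8  59.6 144.3] zmax 159.8
handle+ 48 px [244.2 224.1] med [488.2  40.9 149.9] zmax 155.7
handle+ 45 px [294.2 237.4] med [450.2 -70.6 150.2] zmax 155.0
handle+ 45 px [260.  248.1] med [431.3   8.6 150.5] zmax 155.5
handle+ 41 px [263.  285.8] med [347.    8.  150.5] zmax 154.8
orange 40 px [293.1 153.4] med [646.3 -83.  157. ] zmax 170.3
orange 60 px [235. 170.] med [616.   52.8 157.7] zmax 170.4
blue 965 px [264.1 164.3] med [639.7 -14.8 111.3] zmax 142.6
yellow 285 px [192.8 186.2] med [612.4 168.   52.2] zmax 59.7
red 664 px [259.7 124.5] med [774.1 -12.8  28.7] zmax 36.1
plate ((646.5812377929688, -13.912689208984375), (130.3772430419922, 238.3802032470703), 13.597989082336426)
```

View pics/c1.png

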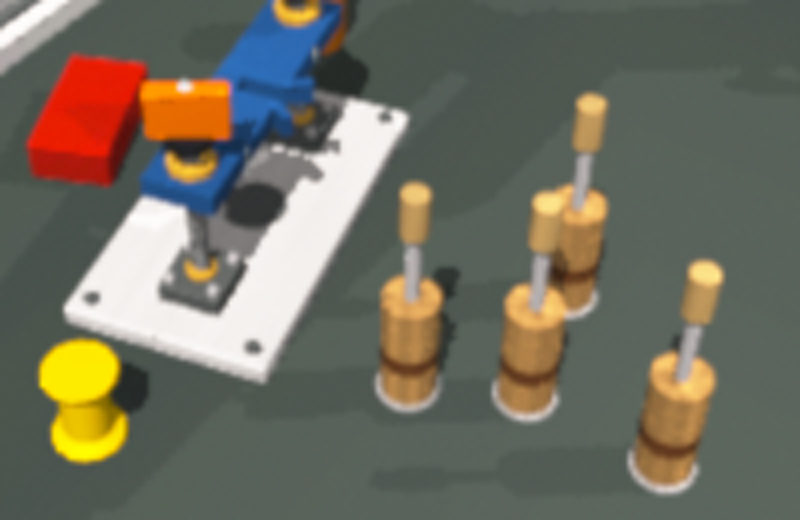

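The enlarged crop confirms it: the blank at crop (580,210), side (487,290), top (438,363) is farthest to the robot's right, with its y about −70. Its centre is about (450.5,−70), and the press heading is about 13.5°. I'm moving now.

Request:
{"api": "apply_moves", "payload": {"plan": [[[3.5,-3.6,0],[0,0,1],0.4],[[7.7,-7.9,0],[0,0,2],0.4],[[11.9,-12.2,0],[0,0,3],0.4],[[16.1,-16.5,0],[0,0,4],0.4],[[20.3,-20.8,0],[0,0,5],0.4]], "grip_force": 40}}

```text
clock: 0.72
position: [324.8, -329.3, 230.8]
ee_rot: [-0.0, 0.993, 0.116, 0.0]
contact_force: [0.5, -0.4, 0.3]
grip_width: 0.599
gripper_force: 0.0
```

```bash
cat >> h.py <<'E'
from scipy.spatial.transform import Rotation as Ro
def delta(p,head,st=None):
    "tool-frame shift (cm) and turn (deg) from measured pose to p, heading head deg, tool down"
    st=st or telemetry.state(); q=st["ee_rot"]; R=Ro.from_quat([q[1],q[2],q[3],q[0]])
    h=np.radians(head); G=Ro.from_matrix(np.array([[np.cos(h),np.sin(h),0],[np.sin(h),-np.cos(h),0],[0,0,-1]]))
    print("t",st["clock"],"pos",st["position"].round(1),"head",np.degrees(np.arctan2(*R.as_matrix()[[1,0],[0,0]])).round(2),"w",round(st["grip_width"],3),"F",st["contact_force"].round(1),"M",st["wrist_torque"].round(3),"j6",st["q"][5].round(2),"gf",round(st["gripper_force"],1))
    print("shift cm",(R.inv().apply(np.array(p)-st["position"])/10).round(2),"turn",np.degrees((R.inv()*G).as_rotvec()).round(2))
E
python3 -c "
from h import *
delta([450.5,-70,230],13.5)"
```

```text
t 0.725 pos [ 324.8 -329.3  230.8] head 13.37 w 0.599 F [ 0.5 -0.4  0.3] M [-0.019 -0.038  0.001] j6 0.39 gf 0.0
shift cm [ 18.22 -22.32   0.1 ] turn [-0.03 -0.01 -0.13]
```

Request:
{"api": "apply_moves", "payload": {"plan": [[[4,-4.7,0],[0,0,0],0.45],[[8,-9.5,0],[0,0,0],0.45],[[12,-14.3,0],[0,0,0],0.45],[[16,-19.2,1],[0,0,0],0.45],[[18.2,-22.2,2],[0,0,0],0.45]]}}

```text
clock: 1.35
position: [450.5, -70.6, 211.0]
ee_rot: [-0.0, 0.993, 0.118, 0.0]
contact_force: [0.7, -0.7, 0.2]
grip_width: 0.547
gripper_force: 0.0
```

Request:
{"api": "apply_moves", "payload": {"plan": [[[0,0,0],[0,0,0],0.45],[[0,0,0],[0,0,0],0.45]]}}

```text
clock: 1.6
position: [449.6, -73.4, 211.0]
ee_rot: [0.0, 0.993, 0.117, -0.0]
contact_force: [-0.2, 0.2, 0.6]
grip_width: 0.553
gripper_force: 0.0
```

```bash
python3 -c "
from h import *
delta([450.5,-70,116.3],13.5)
for n in('side','top'):
    s=snap(n); np.savez('s1_'+n,**s)
    if n=='side':
        c=s['img'][60:252,200:456]; cv2.imwrite('pics/c2.png',cv2.resize(c,(768,576)))
"
```

```text
t 1.6 pos [449.6 -73.4 211. ] head 13.47 w 0.553 F [-0.2  0.2  0.6] M [ 0.026 -0.058  0.037] j6 1.02 gf 0.0
shift cm [ 0.18 -0.31  9.47] turn [ 0.01  0.05 -0.03]
```

View pics/c2.png

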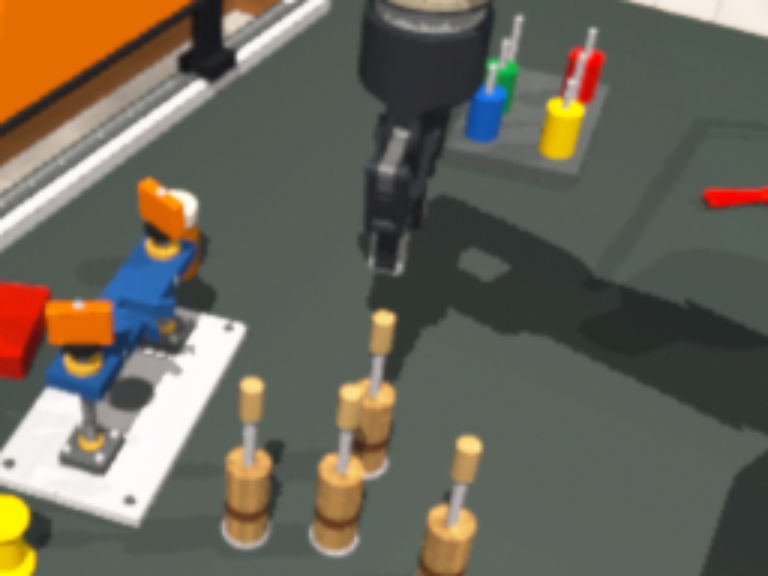

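The crop shows the gripper above the chosen blank, whose handle is at crop (382,332). The fingers are in line with it, so I'll descend and close.

Request:
{"api": "apply_moves", "payload": {"plan": [[[0.2,-0.3,3],[0,0,0],0.45],[[0.2,-0.3,6.5],[0,0,0],0.45],[[0.2,-0.3,9.3],[0,0,0],0.45],[[0.2,-0.3,9.4],[0,0,0],0.6],[[0.2,-0.3,9.4],[0,0,0],0.9]], "grip_force": 50}}

```text
clock: 2.33
position: [451.9, -70.8, 118.4]
ee_rot: [0.0, 0.993, 0.116, 0.001]
contact_force: [0.3, 0.4, 0.1]
grip_width: 0.197
gripper_force: 0.0
```

Request:
{"api": "apply_moves", "payload": {"plan": [[[0,0,0],[0,0,0],0.95],[[0,0,0],[0,0,0],0.95],[[0,0,0],[0,0,0],0.95]]}}

```text
clock: 2.7
position: [452.2, -70.2, 118.6]
ee_rot: [0.001, 0.993, 0.117, 0.001]
contact_force: [0.5, 0.0, 3.0]
grip_width: 0.172
gripper_force: 48.9
```

```bash
python3 -c "
from h import *
delta([450.5,-70,116.3+35],13.5)
S={}
for n in('side','top'): S[n]=dict(np.load(f's1_{n}.npz'))
# press seat/wing triangulation
M={}
for n,s in S.items():
    hsv=cv2.cvtColor(s['img'],cv2.COLOR_BGR2HSV);P=pts(s);z=P[...,2]
    m=(hsv[...,0]>5)&(hsv[...,0]<18)&(hsv[...,1]>190)&(z>125)&(P[...,0]>560)&(P[...,0]<720)
    k,l,st,c=cv2.connectedComponentsWithStats(m.astype(np.uint8))
    M[n]=[]
    for i in range(1,k):
        if st[i,4]<20: continue
        # top face of wing: pixels near z 168
        q=P[l==i]; t=q[q[:,2]>164]
        r=cv2.minAreaRect(np.ascontiguousarray(t[:,:2],np.float32)) if len(t)>4 else None
        w,v=np.linalg.eigh(np.cov(t[:,:2].T)); d=v[:,1]
        print(n,c[i].round(1),len(t),t.mean(0).round(1),'ang',np.degrees(np.arctan2(d[1],d[0])).round(1),r)
    # blue bar top plane
    b=(hsv[...,0]>100)&(hsv[...,0]<125)&(hsv[...,1]>120)&(z>104)&(z<122)&(P[...,0]>560)&(P[...,0]<720)
    q=P[b]; a=np.radians(13.5);o=np.array([640,-12.7]);u=(q[:,:2]-o)@np.array([[np.cos(a),-np.sin(a)],[np.sin(a),np.cos(a)]])
    k=np.ones(len(q),bool)
    for _ in range(4):
        A=np.c_[u,np.ones(len(u))];f=np.linalg.lstsq(A[k],q[k,2],rcond=None)[0];k=abs(q[:,2]-A@f)<1.5
    print('bar',f,k.sum(),'ext x',np.percentile(u[k],[1,99],axis=0))
"
```

```text
t 2.7 pos [452.2 -70.2 118.6] head 13.45 w 0.172 F [0.5 0.  3. ] M [-0.139  0.038 -0.023] j6 1.03 gf 48.9
shift cm [-0.15 -0.05 -3.27] turn [ 0.09 -0.12 -0.05]
side [253.3 130.5] 41 [658.  -82.5 166.7] ang 166.9 ((658.064697265625, -83.94404602050781), (10.032721519470215, 45.07362747192383), 79.4314956665039)
side [225.8 167.6] 84 [621.8  61.5 167.2] ang -143.7 ((622.055419921875, 60.707008361816406), (44.806182861328125, 11.700393676757812), 33.613914489746094)
bar [8.25838401e-03 1.24153511e-03 1.11952692e+02] 495 ext x [[-30.75267049 -85.14795137]
 [ 21.78370535  93.90091883]]
top [293.1 153.7] 13 [645.1 -85.9 168. ] ang 173.2 ((647.4298706054688, -84.72163391113281), (11.397364616394043, 21.071809768676758), 74.20044708251953)
top [234.  168.2] 59 [621.2  55.1 167.3] ang -143.3 ((624.552734375, 57.0305290222168), (44.77874755859375, 12.20712661743164), 37.66105651855469)
bar [1.36529840e-02 4.11852067e-03 1.11276438e+02] 456 ext x [[-27.21344317 -93.71548254]
 [ 20.65536834  89.5843684 ]]
```

Request:
{"api": "apply_moves", "payload": {"plan": [[[0,0,-2],[0,0,0],0.95],[[1,0,-3.2],[0,0,0],0.95],[[5,-0.5,-3.2],[0,0,0],0.95],[[9,-1,-3],[0,0,0],0.95],[[10.6,-1.2,-2.5],[0,0,0],0.95]]}}

```text
clock: 3.32
position: [554.1, -32.7, 142.7]
ee_rot: [0.0, 0.993, 0.118, 0.001]
contact_force: [-0.4, 0.5, -1.9]
grip_width: 0.173
gripper_force: 48.9
```

Request:
{"api": "apply_moves", "payload": {"plan": [[[0,0,0],[0,0,0],0.95],[[0,0,0],[0,0,0],0.95],[[0,0,0],[0,0,0],0.95]]}}

```text
clock: 3.7
position: [550.4, -33.8, 142.1]
ee_rot: [-0.0, 0.993, 0.117, -0.0]
contact_force: [0.4, 0.4, -2.4]
grip_width: 0.169
gripper_force: 48.9
```

```bash
python3 -c "
from h import *
delta([553,-33.5,118.6+16.5],13.5)
for n in('side','top'):
    s=snap(n); np.savez('s2_'+n,**s)
S={n:dict(np.load(f's2_{n}.npz')) for n in('side','top')}
a=S['side']['img'][110:260,180:330];b=S['top']['img'][110:260,190:340]
cv2.imwrite('pics/c3.png',np.hstack([cv2.resize(a,(400,400),interpolation=cv2.INTER_CUBIC),cv2.resize(b,(400,400),interpolation=cv2.INTER_CUBIC)]))
"
```

```text
t 3.7 pos [550.4 -33.8 142.1] head 13.4 w 0.169 F [ 0.4  0.4 -2.4] M [-0.07  -0.026  0.004] j6 1.15 gf 48.9
shift cm [0.26 0.03 0.7 ] turn [-0.01  0.05 -0.1 ]
```

View pics/c3.png

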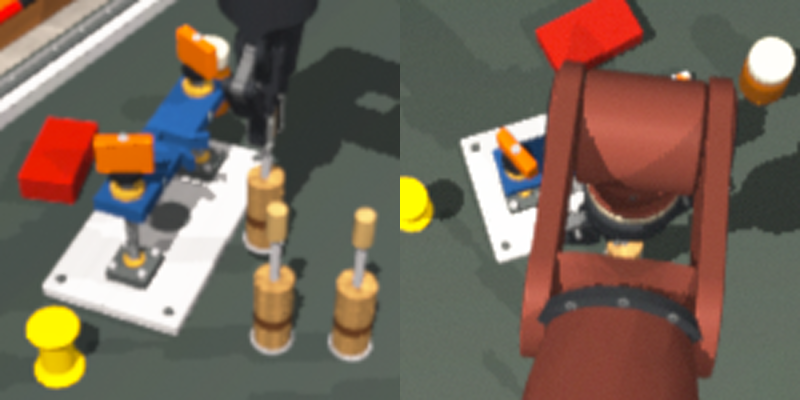

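In the side half the held blank is at crop (263,205), just in front of the plate, with the seat mark at (172,217). In the top half the arm hides the slot. I'll calibrate the side camera against the held blank.

```bash
python3 -c "
from h import *
from scipy.optimize import least_squares
s=dict(np.load('s2_side.npz'));P=pts(s);hsv=cv2.cvtColor(s['img'],cv2.COLOR_BGR2HSV)
x,y,z=P[...,0],P[...,1],P[...,2];tcp=np.array([550.4,-33.8])
r=np.hypot(x-tcp[0],y-tcp[1])<28
def circ(q,R):
    f=least_squares(lambda c:np.hypot(q[:,0]-c[0],q[:,1]-c[1])-R,q.mean(0)[:2]+[3,-7],loss='soft_l1',f_scale=1); return f.x,np.median(abs(f.fun))
for lo,hi in((30,50),(50,70),(70,95),(30,95)):
    q=P[r&(z>lo)&(z<hi)&(hsv[...,0]<25)&(hsv[...,1]>70)]; print('cork',lo,len(q),*circ(q,16))
q=P[r&(z>104)&(z<140)]; print('rod',len(q),circ(q,4))
print('cork top z', np.sort(z[r&(hsv[...,0]<25)&(hsv[...,1]>70)])[-8:])
# seat mark
a=np.radians(13.5);Rm=np.array([[np.cos(a),-np.sin(a)],[np.sin(a),np.cos(a)]])
m=(hsv[...,2]<75)&(abs(z-15)<4)&(np.hypot(x-640,y+12)<30)
k,l,st,c=cv2.connectedComponentsWithStats(m.astype(np.uint8))
for i in range(1,k):
    if st[i,4]>15:
        cc=max(cv2.findContours((l==i).astype(np.uint8),0,1)[0],key=len); e=cv2.fitEllipse(cc); W=np.array([ray(s,u,15)[:2] for u in cc[:,0].astype(float)])
        print('seat',st[i],c[i],e[0],ray(s,e[0],15),cv2.minEnclosingCircle(W.astype(np.float32)))
# screws' shafts below bar: vertical edges z 32..90
for yy in(75,-75):
    o=np.array([640,-12])+Rm@[0,yy]; q=P[(np.hypot(x-o[0],y-o[1])<12)&(z>40)&(z<92)&(hsv[...,1]<90)]; print('screw',o,len(q),np.median(q,0) if len(q) else '')
# bar edges in press coords
b=(hsv[...,0]>100)&(hsv[...,0]<125)&(hsv[...,1]>120)&(z>108)&(z<116)
q=P[b][:,:2]-[640,-12];u=q@Rm
for lo in range(-30,24,6):
    w=np.sort(u[(u[:,0]>=lo)&(u[:,0]<lo+6)&(abs(u[:,1])<40),1]); g=np.diff(w); 
    if len(g): i=g.argmax(); print('x',lo,'n',len(w),'gap',w[i],w[i+1])
print(np.percentile(u,[0.5,99.5],axis=0))
"
```

```text
cork 30 46 [547.55118853 -32.45128666] 0.4927054975767522
cork 50 48 [547.48292375 -32.45212295] 0.47653950736690653
cork 70 86 [547.86440414 -32.4844794 ] 0.5939288975787296
cork 30 180 [547.75283367 -32.46488346] 0.550512539150354
rod 32 (array([543.0933173 , -27.24162132]), np.float64(0.7611720346844078))
cork top z [102.04096828 102.14724929 102.19345576 102.78988608 103.70919632
 106.83575398 110.44890192 113.91524426]
seat [237 186  13  10 104] [242.73076923 190.72115385] (242.70751953125, 190.7326202392578) [641.81712009 -14.83498195  15.        ] ((642.1737060546875, -15.357388496398926), 18.049129486083984)
screw [622.49159771  60.92774403] 62 [620.00261162  62.87481302  60.14364953]
screw [657.50840229 -84.92774403] 4 [654.1841534  -83.78163096  41.43900281]
x -30 n 14 gap -10.968193888474467 9.700097417183537
x -24 n 55 gap -5.265400988651516 4.282739787900922
x -18 n 52 gap -6.560560255502639 3.9436714038339185
x -12 n 43 gap -6.480021816407765 4.311580678147538
x -6 n 41 gap -6.766007281038558 5.6735671775662615
x 0 n 30 gap -1.8751878004123448 4.9249959980373434
x 6 n 27 gap -1.2416627429989913 3.286038228862761
x 12 n 26 gap -31.779977491718533 -28.68466142654272
x 18 n 16 gap -36.215229945951684 -31.630897895250104
[[-32.48747109 -87.73359928]
 [ 22.07023873  93.89121978]]
```

Request:
{"api": "apply_moves", "payload": {"plan": [[[0,0.1,0.6],[0,0,0],0.95],[[1.2,0.2,0.65],[0,0,0],0.95],[[2.6,0.2,0.65],[0,0,0],0.95],[[3.8,0.2,0.65],[0,0,0],0.95],[[4.6,0.2,0.65],[0,0,0],0.95]]}}

```text
clock: 4.42
position: [598.0, -24.5, 135.9]
ee_rot: [0.0, 0.993, 0.117, 0.0]
contact_force: [0.9, 0.2, -1.8]
grip_width: 0.172
gripper_force: 48.9
```

Request:
{"api": "apply_moves", "payload": {"plan": [[[0,0,0],[0,0,0],0.95],[[0,0,0],[0,0,0],0.95],[[0,0,0],[0,0,0],0.95]]}}

```text
clock: 4.8
position: [596.2, -24.8, 135.7]
ee_rot: [-0.0, 0.993, 0.117, -0.0]
contact_force: [0.2, 0.3, -1.0]
grip_width: 0.169
gripper_force: 48.9
```

```bash
cat > m.py <<'E'
from h import *
from scipy.optimize import least_squares
import sys
st=telemetry.state(); delta(st["position"],13.5,st)
s=snap('side');P=pts(s);hsv=cv2.cvtColor(s['img'],cv2.COLOR_BGR2HSV);np.savez(sys.argv[1],**s)
x,y,z=P[...,0],P[...,1],P[...,2];t=st["position"]
a=np.radians(13.5);Rm=np.array([[np.cos(a),-np.sin(a)],[np.sin(a),np.cos(a)]])
q=P[(np.hypot(x-t[0],y-t[1])<28)&(z>25)&(z<100)&(hsv[...,0]<25)&(hsv[...,1]>70)]
f=least_squares(lambda c:np.hypot(q[:,0]-c[0],q[:,1]-c[1])-16,q.mean(0)[:2]+[3,-7],loss='soft_l1')
print('cork',len(q),f.x,'press(640,-12):',(f.x-[640,-12])@Rm,'tcp',(t[:2]-[640,-12])@Rm)
b=(hsv[...,0]>100)&(hsv[...,0]<125)&(hsv[...,1]>120)&(z>108)&(z<116)
u=(P[b][:,:2]-[640,-12])@Rm
for lo in range(-30,6,6):
    w=np.sort(u[(u[:,0]>=lo)&(u[:,0]<lo+6)&(abs(u[:,1])<40),1]); g=np.diff(w)
    if len(g): i=g.argmax(); print('x',lo,'n',len(w),'gap',w[i],w[i+1])
c=s['img'][120:220,200:325]; cv2.imwrite('pics/%s.png'%sys.argv[1],cv2.resize(c,(750,600),interpolation=cv2.INTER_CUBIC))
E
python3 m.py s3
```

```text
t 4.8 pos [596.2 -24.8 135.7] head 13.43 w 0.169 F [ 0.2  0.3 -1. ] M [ 0.01  -0.023  0.003] j6 1.18 gf 48.9
shift cm [0. 0. 0.] turn [-0.01  0.03 -0.07]
cork 345 [593.40458273 -23.26825382] press(640,-12): [-47.93850379  -0.07942693] tcp [-45.5340372   -2.22974264]
x -30 n 11 gap -8.5953078846484 8.237344496175655
x -24 n 38 gap -5.39051165805079 5.237269649047474
x -18 n 48 gap -7.226015413442142 4.81965058031771
x -12 n 47 gap -6.376887771673665 5.699329888942257
x -6 n 34 gap -7.341307931909705 4.802481566231979
x 0 n 32 gap -7.3167202966347284 -1.3331710453759835
```

View pics/s3.png

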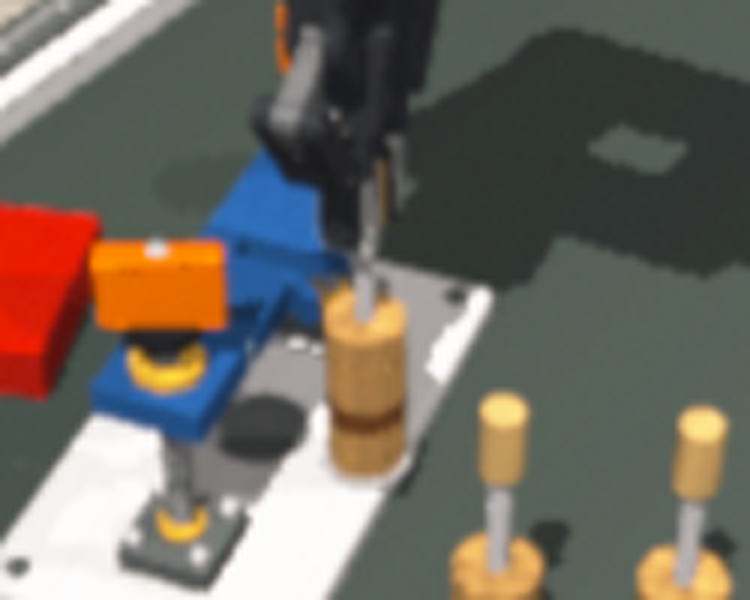

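The side crop shows the blank upright on the plate's front edge at (365,390), its rod at (365,290) in line with the bar's slot mouth at (325,275). The lateral offset is under 1 mm, so I'll slide it in.

Request:
{"api": "apply_moves", "payload": {"plan": [[[0.6,0.05,0.05],[0,0,0],0.95],[[1.3,0.05,0.05],[0,0,0],0.95],[[2,0.05,0.05],[0,0,0],0.95],[[2.5,0.05,0.05],[0,0,0],0.95],[[2.5,0.05,0.05],[0,0,0],0.95]]}}

```text
clock: 5.48
position: [621.6, -19.3, 135.3]
ee_rot: [0.0, 0.993, 0.117, 0.0]
contact_force: [0.6, -0.1, -1.9]
grip_width: 0.174
gripper_force: 48.9
```

```bash
python3 m.py s4
```

```text
t 5.475 pos [621.6 -19.3 135.3] head 13.45 w 0.174 F [ 0.6 -0.1 -1.9] M [ 0.017  0.024 -0.003] j6 1.19 gf 48.9
shift cm [0. 0. 0.] turn [ 0.   -0.01 -0.05]
cork 282 [619.19442345 -17.58387036] press(640,-12): [-21.53424546  -0.57262219] tcp [-19.58276979  -2.79207246]
x -30 n 15 gap -11.75041010742381 10.906544811393156
x -24 n 36 gap -19.465428008928416 5.307783625706467
x -18 n 27 gap -29.780170142626254 -6.902668963499235
x -12 n 28 gap -7.129830674409261 3.261184214493184
x -6 n 20 gap -7.18141227820101 5.500110828759004
x 0 n 16 gap -1.2475069910449754 6.136161003518663
```

Request:
{"api": "apply_moves", "payload": {"plan": [[[0.5,0,0.04],[0,0,0],0.95],[[1,0,0.06],[0,0,0],0.95],[[1.4,0,0.06],[0,0,0],0.95],[[1.7,0,0.06],[0,0,0],0.95],[[1.8,0,0.06],[0,0,0],0.95]]}}

```text
clock: 6.15
position: [638.8, -15.2, 134.7]
ee_rot: [-0.0, 0.993, 0.117, -0.0]
contact_force: [-0.1, -0.3, -1.7]
grip_width: 0.169
gripper_force: 48.9
```

Request:
{"api": "apply_moves", "payload": {"plan": [[[0,0,0],[0,0,0],0.95],[[0,0,0],[0,0,0],0.95]]}}

```text
clock: 6.4
position: [638.5, -15.3, 134.7]
ee_rot: [0.0, 0.993, 0.117, -0.0]
contact_force: [-0.0, 0.3, -1.9]
grip_width: 0.172
gripper_force: 48.9
```

```bash
python3 m.py s5
```

```text
t 6.4 pos [638.5 -15.3 134.7] head 13.44 w 0.172 F [-0.   0.3 -1.9] M [ 0.052  0.017 -0.01 ] j6 1.2 gf 48.9
shift cm [0. 0. 0.] turn [-0.    0.01 -0.06]
cork 184 [635.71663649 -13.86590962] press(640,-12): [-4.60060179 -0.81442303] tcp [-2.23506283 -2.81960152]
x -30 n 11 gap -11.686459701745688 10.467339450064136
x -24 n 53 gap -7.674112756007624 4.563733737056896
x -18 n 51 gap -6.686518505175083 4.118914914864386
x -12 n 43 gap -5.59024583375192 6.253108961022619
x -6 n 26 gap -20.21591712291961 4.593226599627629
x 0 n 12 gap -29.25923565085352 -7.25921484454197
```

Creeping on until the pins are felt.

Request:
{"api": "apply_moves", "payload": {"plan": [[[0.1,0,0.03],[0,0,0],0.95],[[0.2,0,0.05],[0,0,0],0.95],[[0.3,0,0.05],[0,0,0],0.95],[[0.3,0,0.05],[0,0,0],0.95]]}}

```text
clock: 6.95
position: [641.6, -14.5, 134.2]
ee_rot: [0.0, 0.993, 0.117, 0.0]
contact_force: [0.8, 0.3, -1.2]
grip_width: 0.173
gripper_force: 48.9
```

Request:
{"api": "apply_moves", "payload": {"plan": [[[0.1,0,0],[0,0,0],0.95],[[0.15,0,0],[0,0,0],0.95],[[0.15,0,0],[0,0,0],0.95]]}}

```text
clock: 7.32
position: [642.9, -14.2, 134.1]
ee_rot: [0.0, 0.993, 0.117, -0.0]
contact_force: [-0.0, -0.5, -1.3]
grip_width: 0.166
gripper_force: 48.9
```

Request:
{"api": "apply_moves", "payload": {"plan": [[[0.1,0,0],[0,0,0],0.95],[[0.15,0,0],[0,0,0],0.95],[[0.15,0,0],[0,0,0],0.95]]}}

```text
clock: 7.7
position: [644.1, -14.0, 134.1]
ee_rot: [0.0, 0.993, 0.117, -0.0]
contact_force: [-2.0, -0.8, -1.1]
grip_width: 0.168
gripper_force: 49.0
```

Request:
{"api": "apply_moves", "payload": {"plan": [[[0.1,0,0],[0,0,0],0.95],[[0.15,0,0],[0,0,0],0.95],[[0.15,0,0],[0,0,0],0.95]]}}

```text
clock: 8.07
position: [645.5, -13.7, 134.1]
ee_rot: [0.0, 0.993, 0.117, -0.001]
contact_force: [-1.6, -1.2, -0.1]
grip_width: 0.171
gripper_force: 49.1
```

```bash
python3 m.py s6
```

```text
t 8.075 pos [645.5 -13.7 134.1] head 13.44 w 0.171 F [-1.6 -1.2 -0.1] M [-0.317  0.709  0.018] j6 1.21 gf 49.1
shift cm [0. 0. 0.] turn [ 0.    0.08 -0.06]
cork 143 [640.84277237 -12.28462283] press(640,-12): [ 0.75304262 -0.47349998] tcp [ 4.9272829  -2.88244143]
x -30 n 14 gap -8.347285744538244 9.69941904226497
x -24 n 51 gap -6.294109732694467 4.012153022047023
x -18 n 52 gap -6.201975128006326 4.98423540194611
x -12 n 44 gap -5.394942916160092 5.769558201193731
x -6 n 37 gap -7.4615258777300655 -0.7589462994038275
x 0 n 22 gap -12.394739834167257 7.334386572172233
```

Contact with the pins: about 2 N at the foot, and the blank is leaning by the overtravel. I'll back off slightly, lower it to the seat and check.

Request:
{"api": "apply_moves", "payload": {"plan": [[[-0.1,0,0],[0,0,0],0.95],[[-0.12,0,0.03],[0,0,0],0.95],[[-0.12,0,0.06],[0,0,0],0.95],[[-0.12,0,0.09],[0,0,0],0.95],[[-0.12,0,0.09],[0,0,0],0.95]]}}

```text
clock: 8.75
position: [645.1, -13.8, 133.8]
ee_rot: [0.0, 0.993, 0.117, 0.0]
contact_force: [-3.1, -0.5, 2.3]
grip_width: 0.172
gripper_force: 49.1
```

```bash
python3 m.py s7
```

```text
t 8.75 pos [645.1 -13.8 133.8] head 13.44 w 0.172 F [-3.1 -0.5  2.3] M [-0.262  0.719  0.01 ] j6 1.21 gf 49.1
shift cm [0. 0. 0.] turn [ 0.01 -0.04 -0.06]
cork 147 [640.8017253  -12.71151593] press(640,-12): [ 0.61347347 -0.87901574] tcp [ 4.52377394 -2.96504336]
x -30 n 15 gap -10.089961217729224 9.307487933072405
x -24 n 53 gap -6.634579071253144 5.090974386629722
x -18 n 50 gap -6.551269657209329 5.606391206433452
x -12 n 46 gap -7.54241856927384 3.323428945727784
x -6 n 35 gap 17.53858995104369 23.881243367082604
x 0 n 20 gap -12.498575549875099 2.1905751322700144
```

View pics/s7.png

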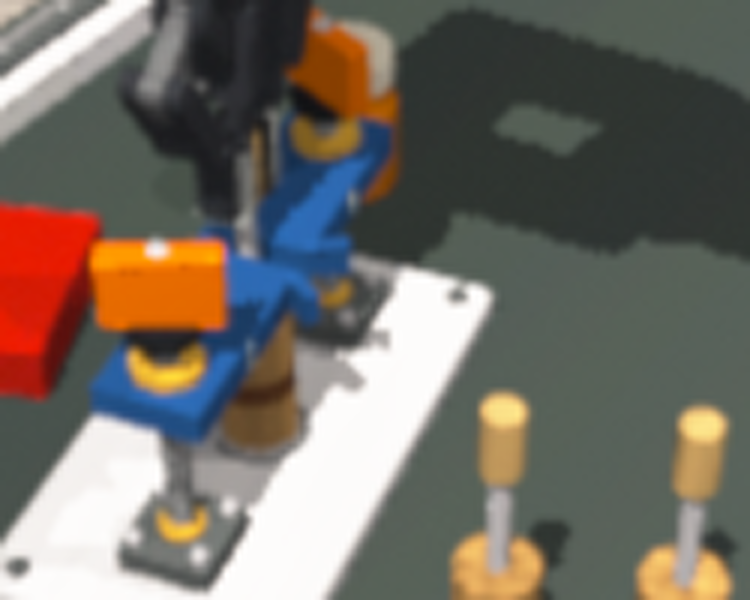

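The crop shows the blank under the bar at (262,410), its rod (245,230) in the slot and its foot on the seat mark. There's a gentle 3 N push on the pins, so I'll let go and rise.

Request:
{"api": "apply_moves", "payload": {"plan": [[[0,0,0],[0,0,0],0.75],[[0,0,0],[0,0,0],0.7],[[0,0,0],[0,0,0],0.65]]}}

```text
clock: 9.18
position: [645.2, -13.6, 133.4]
ee_rot: [-0.0, 0.993, 0.117, 0.001]
contact_force: [-0.5, -0.1, -0.0]
grip_width: 0.35
gripper_force: 0.0
```

Request:
{"api": "apply_moves", "payload": {"plan": [[[0,0,-1],[0,0,0],0.65],[[0,0,-3],[0,0,0],0.65],[[0,0,-6],[0,0,0],0.65],[[0,0,-7.5],[0,0,-8],0.65],[[0,0,-7.5],[0,0,-18],0.65]]}}

```text
clock: 9.8
position: [647.0, -14.0, 213.2]
ee_rot: [0.001, 0.962, 0.274, 0.003]
contact_force: [-0.6, -0.6, -0.7]
grip_width: 0.353
gripper_force: 0.0
```

Request:
{"api": "apply_moves", "payload": {"plan": [[[0,0,0],[0,0,-10],0.55],[[0,0,0],[0,0,-20],0.55],[[0,0,0],[0,0,-30],0.55],[[0,0,0],[0,0,-40],0.55],[[0,0,0],[0,0,-50],0.55]]}}

```text
clock: 10.42
position: [645.5, -13.9, 210.5]
ee_rot: [0.001, 0.756, 0.655, 0.001]
contact_force: [1.3, -0.1, 0.1]
grip_width: 0.452
gripper_force: 0.0
```

```bash
python3 m.py s8; python3 -c "
from h import *
delta([624.2,58.5,205],215)"
```

```text
t 10.425 pos [645.5 -13.9 210.5] head 81.77 w 0.452 F [ 1.3 -0.1  0.1] M [0.055 0.003 0.048] j6 0.01 gf 0.0
shift cm [0. 0. 0.] turn [ 0.14 -0.1  68.27]
cork 146 [640.44014037 -13.08072274] press(640,-12): [ 0.17568954 -1.15361101] tcp [ 4.9516068  -3.10947144]
x -30 n 16 gap -8.86824271206621 9.237996902353473
x -24 n 48 gap -6.300371829372376 4.736450501572196
x -18 n 52 gap -6.1603561392358195 4.311585254598694
x -12 n 45 gap -6.17110203758848 6.001490306533433
x -6 n 36 gap -7.939938467374633 6.327451966161614
x 0 n 17 gap -19.177166514825306 -1.6256907128596922
t 10.475 pos [645.5 -13.8 210.5] head 81.97 w 0.451 F [ 0.2 -0.9  1. ] M [0.019 0.01  0.044] j6 0.01 gf 0.0
shift cm [ 6.87 -3.13  0.54] turn [ 9.0000e-02  1.8000e-01 -1.3303e+02]
```

Request:
{"api": "apply_moves", "payload": {"plan": [[[1.5,-0.7,0],[0,0,-10],0.5],[[3.5,-1.6,0],[0,0,-20],0.5],[[5.5,-2.5,0],[0,0,-30],0.5],[[6.9,-3.1,0],[0,0,-40],0.5],[[6.9,-3.1,0],[0,0,-50],0.5]]}}

```text
clock: 11.1
position: [624.6, 60.4, 210.1]
ee_rot: [0.001, 0.409, 0.913, 0.001]
contact_force: [-0.6, 0.1, -0.4]
grip_width: 0.5
gripper_force: 0.0
```

Request:
{"api": "apply_moves", "payload": {"plan": [[[0,0,0],[0,0,-10],0.5],[[0,0,0],[0,0,-20],0.5],[[0,0,0],[0,0,-30],0.5],[[0,0,0],[0,0,-40],0.5],[[0,0,0],[0,0,-50],0.5]]}}

```text
clock: 11.72
position: [625.0, 59.1, 210.1]
ee_rot: [0.001, -0.014, 1.0, 0.0]
contact_force: [-0.1, -0.7, -0.6]
grip_width: 0.495
gripper_force: 0.0
```

Request:
{"api": "apply_moves", "payload": {"plan": [[[0,0,0],[0,0,-10],0.5],[[0,0,1],[0,0,-20],0.5],[[0,0,2],[0,0,-30],0.5],[[0,0,2],[0,0,-33],0.5],[[0,0,2],[0,0,-33],0.5]]}}

```text
clock: 12.35
position: [625.0, 59.1, 189.6]
ee_rot: [0.001, -0.295, 0.956, -0.0]
contact_force: [0.3, 0.3, 1.0]
grip_width: 0.501
gripper_force: 0.0
```

```bash
python3 m.py s9; python3 -c "
from h import *
delta([624.2,58.5,144],215)"
```

```text
t 12.35 pos [625.   59.1 189.6] head -145.7 w 0.501 F [0.3 0.3 1. ] M [ 0.033 -0.016  0.025] j6 -2.19 gf 0.0
shift cm [0. 0. 0.] turn [-1.400e-01 -6.000e-02 -1.592e+02]
cork 41 [632.39986678  54.75850206] press(640,-12): [ 8.19432187 66.6881752 ] tcp [ 1.96818809 72.62846436]
x -30 n 14 gap -11.31263550196415 9.014133179231743
x -24 n 54 gap -5.966647418313887 6.3692313659196325
x -18 n 52 gap -6.546174069230876 3.9429505861016283
x -12 n 46 gap -5.938199874639924 6.695291148841634
x -6 n 33 gap -7.229081722978275 4.096314734879634
x 0 n 15 gap -22.108156513602985 -1.494548065176338
t 12.4 pos [625.   59.1 189.6] head -145.7 w 0.497 F [ 0.3 -0.1  0.1] M [-0.029  0.02   0.   ] j6 -2.19 gf 0.0
shift cm [ 0.1  -0.    4.56] turn [-0.06  0.09 -0.7 ]
```

View pics/s9.png

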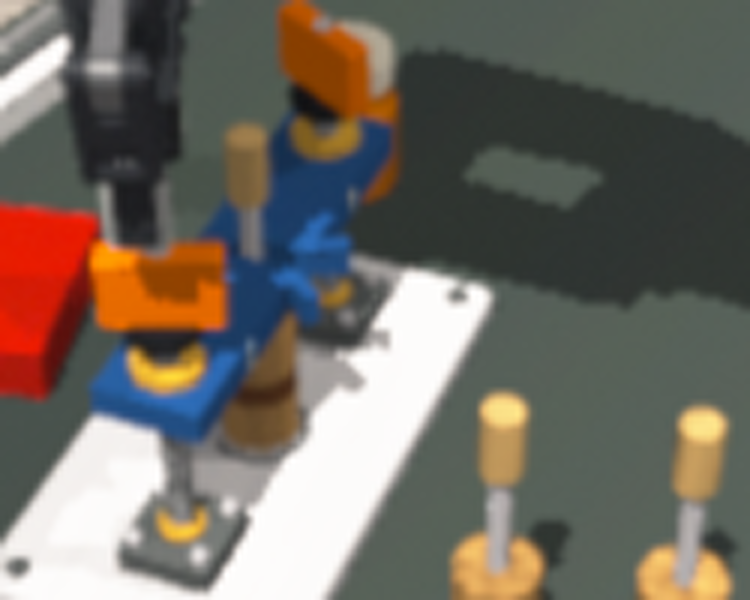

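The crop shows the blank standing free and upright with its handle at (247,165), and the gripper centred over the left wing at (158,285). I'll go down and close on the wing.

Request:
{"api": "apply_moves", "payload": {"plan": [[[0.05,0,2],[0,0,-0.5],0.5],[[0.1,0,4],[0,0,-0.7],0.5],[[0.1,0,4.5],[0,0,-0.7],0.6],[[0.1,0,4.5],[0,0,-0.7],0.8],[[0.1,0,4.5],[0,0,-0.7],1]], "grip_force": 70}}

```text
clock: 13.02
position: [624.1, 56.8, 142.5]
ee_rot: [0.0, -0.302, 0.953, -0.002]
contact_force: [3.6, -4.5, -6.5]
grip_width: 0.124
gripper_force: 69.0
```

Request:
{"api": "apply_moves", "payload": {"plan": [[[0,0,0],[0,0,0],1],[[0,0,0],[0,0,0],1],[[0,0,0],[0,0,0],1]]}}

```text
clock: 13.4
position: [624.1, 56.8, 142.5]
ee_rot: [0.0, -0.302, 0.953, -0.002]
contact_force: [3.2, -3.9, -6.1]
grip_width: 0.126
gripper_force: 69.0
```

```bash
python3 -c "
from h import *
delta([624.2,58.5,144],215)"
```

```text
t 13.4 pos [624.1  56.8 142.5] head -144.85 w 0.126 F [ 3.2 -3.9 -6.1] M [-0.426 -0.293  0.146] j6 -2.2 gf 69.0
shift cm [-0.11  0.13 -0.15] turn [-0.17 -0.04  0.15]
```

Request:
{"api": "apply_moves", "payload": {"plan": [[[0,-0.1,-0.1],[0,0,8],1],[[0,-0.2,-0.1],[0,0,18],1],[[0,-0.2,-0.1],[0,0,28],1],[[0,-0.2,-0.1],[0,0,38],1],[[0,-0.2,-0.1],[0,0,40],1]]}}

```text
clock: 14.02
position: [624.0, 57.0, 142.5]
ee_rot: [-0.001, 0.042, 0.999, 0.0]
contact_force: [2.9, 0.7, -9.5]
grip_width: 0.125
gripper_force: 68.7
```

```bash
cat > lv.py <<'E'
from h import *
import sys
def bar(save=None):
    st=telemetry.state(); h=None; delta([624,57,142],175,st)
    for n in('side','top'):
        s=snap(n)
        if save: np.savez(save+n,**s)
        P=pts(s);hsv=cv2.cvtColor(s['img'],cv2.COLOR_BGR2HSV);z=P[...,2]
        b=(hsv[...,0]>100)&(hsv[...,0]<125)&(hsv[...,1]>120)&(z>96)&(z<122)&(P[...,0]>560)&(P[...,0]<720)
        q=P[b];a=np.radians(13.5);u=(q[:,:2]-[641.7,-14.4])@np.array([[np.cos(a),-np.sin(a)],[np.sin(a),np.cos(a)]])
        k=q[:,2]>np.percentile(q[:,2],40)-1
        if len(q)<40: print(n,len(q));continue
        for _ in range(6):
            A=np.c_[u,np.ones(len(u))];f=np.linalg.lstsq(A[k],q[k,2],rcond=None)[0];k=abs(q[:,2]-A@f)<2
        print(n,'slope y mrad',(f[1]*1e3).round(1),'x',(f[0]*1e3).round(1),'top z',f[2].round(2),k.sum(),'y range',np.percentile(u[k,1],[1,99]).round())
bar(*sys.argv[1:])
E
python3 lv.py
```

```text
t 14.025 pos [624.   57.  142.5] head 175.17 w 0.125 F [ 2.9  0.7 -9.5] M [ 0.212 -0.396  0.312] j6 -1.51 gf 68.7
shift cm [ 0.   -0.    0.05] turn [ 0.01 -0.09  0.17]
side slope y mrad -10.4 x 0.8 top z 110.8 510 y range [-86.  96.]
top slope y mrad -24.4 x -5.9 top z 110.03 253 y range [-92.  14.]
```

Request:
{"api": "apply_moves", "payload": {"plan": [[[0,0,0],[0,0,0],0.7],[[0,0,0],[0,0,0],0.5],[[0,0,-2],[0,0,0],0.5],[[0,0,-5],[0,0,3],0.5],[[0,-3,-5.5],[0,0,8],0.5]]}}

```text
clock: 14.75
position: [625.3, 28.0, 205.6]
ee_rot: [0.005, 0.112, 0.994, 0.001]
contact_force: [-0.2, -0.9, -0.4]
grip_width: 0.5
gripper_force: 0.0
```

Request:
{"api": "apply_moves", "payload": {"plan": [[[-1.3,-3.5,0],[0,0,0],0.5],[[-2.8,-8,0],[0,0,0],0.5],[[-3.2,-11.8,0],[0,0,0],0.5],[[-3.2,-11.8,0],[0,0,0],0.5]]}}

```text
clock: 15.25
position: [627.9, -98.2, 202.2]
ee_rot: [0.002, 0.114, 0.993, -0.001]
contact_force: [-0.4, -0.5, 0.1]
grip_width: 0.499
gripper_force: 0.0
```

```bash
python3 -c "
from h import *
delta([659,-88,143],167)"; python3 lv.py s10; python3 -c "
from h import *
s=dict(np.load('s10side.npz'));P=pts(s);hsv=cv2.cvtColor(s['img'],cv2.COLOR_BGR2HSV);z=P[...,2]
m=(hsv[...,0]>5)&(hsv[...,0]<18)&(hsv[...,1]>190)&(z>164.5)&(z<171)
for o in((624,57),(659,-88)):
    q=P[m&(np.hypot(P[...,0]-o[0],P[...,1]-o[1])<35)];print(len(q),cv2.minAreaRect(q[:,:2].astype(np.float32)) if len(q)>5 else '')
"
```

```text
t 15.25 pos [627.9 -98.2 202.2] head 166.93 w 0.499 F [-0.4 -0.5  0.1] M [ 0.001  0.027 -0.036] j6 -1.61 gf 0.0
shift cm [-2.78  1.7   5.92] turn [-0.04  0.21 -0.07]
t 15.25 pos [627.9 -98.2 202.2] head 166.93 w 0.499 F [-0.4 -0.5  0.1] M [ 0.001  0.027 -0.036] j6 -1.61 gf 0.0
shift cm [ 3.91 15.03  5.99] turn [-0.05  0.21 -8.07]
side slope y mrad -10.2 x 4.8 top z 110.9 537 y range [-88.  96.]
top slope y mrad -17.5 x -32.4 top z 110.65 277 y range [ 6. 92.]
55 ((622.6099243164062, 59.95064926147461), (11.332273483276367, 45.63356399536133), 86.04300689697266)
48 ((658.4674072265625, -85.54505920410156), (11.564043045043945, 47.27825927734375), 74.50093841552734)
```

Request:
{"api": "apply_moves", "payload": {"plan": [[[-2,1.2,0],[0,0,1],0.5],[[-2.9,1.7,1.5],[0,0,3],0.5],[[-2.9,1.7,3.5],[0,0,3],0.5],[[-2.9,1.7,5.7],[0,0,3],0.5],[[-2.9,1.7,5.9],[0,0,3],0.6]]}}

```text
clock: 15.98
position: [656.1, -85.3, 136.8]
ee_rot: [-0.004, 0.138, 0.99, -0.001]
contact_force: [-1.2, -1.1, -0.9]
grip_width: 0.399
gripper_force: 0.9
```

Request:
{"api": "apply_moves", "payload": {"plan": [[[0,0,0],[0,0,0],0.8],[[0,0,0],[0,0,0],1],[[0,0,0],[0,0,0],1],[[0,0,0],[0,0,0],1]]}}

```text
clock: 16.48
position: [657.6, -88.3, 140.0]
ee_rot: [-0.001, 0.138, 0.99, -0.003]
contact_force: [-3.3, -7.5, -2.3]
grip_width: 0.125
gripper_force: 69.0
```

```bash
python3 -c "
from h import *
delta([659,-88,143],164)"
```

```text
t 16.475 pos [657.6 -88.3 140. ] head 164.17 w 0.125 F [-3.3 -7.5 -2.3] M [-1.022  0.492  0.214] j6 -1.53 gf 69.0
shift cm [-0.13  0.06 -0.3 ] turn [-0.32 -0.1   0.17]
```

Request:
{"api": "apply_moves", "payload": {"plan": [[[-0.1,-0.1,-0.1],[0,0,8],1],[[-0.1,-0.3,-0.2],[0,0,18],1],[[-0.1,-0.3,-0.2],[0,0,28],1],[[-0.1,-0.3,-0.2],[0,0,38],1],[[-0.1,-0.3,-0.2],[0,0,48],1]]}}

```text
clock: 17.1
position: [658.6, -87.0, 140.1]
ee_rot: [-0.001, 0.531, 0.847, 0.001]
contact_force: [2.5, 0.8, -9.9]
grip_width: 0.123
gripper_force: 68.4
```

Request:
{"api": "apply_moves", "payload": {"plan": [[[0,0,0],[0,0,9],1],[[0,0,0],[0,0,18],1],[[0,0,0],[0,0,27],1],[[0,0,0],[0,0,32],1],[[0,0,0],[0,0,32],1]]}}

```text
clock: 17.73
position: [659.8, -86.8, 140.1]
ee_rot: [-0.0, 0.743, 0.67, 0.002]
contact_force: [6.6, 0.9, -10.8]
grip_width: 0.127
gripper_force: 68.0
```

```bash
python3 lv.py
```

```text
t 17.725 pos [659.8 -86.8 140.1] head 84.08 w 0.127 F [  6.6   0.9 -10.8] M [ 0.173 -0.88  -0.155] j6 -0.14 gf 68.0
shift cm [13.93 -5.04 -0.16] turn [ 2.100e-01 -6.000e-02 -9.092e+01]
side slope y mrad 18.7 x 3.5 top z 108.6 531 y range [-89.  96.]
top slope y mrad 23.3 x -40.5 top z 108.12 251 y range [ 7. 92.]
```

Request:
{"api": "apply_moves", "payload": {"plan": [[[0,0,0],[0,0,0],0.7],[[0,0,0],[0,0,0],0.5],[[0,0,-2.5],[0,0,0],0.5],[[0,0,-5.5],[0,0,-8],0.5],[[2,-0.7,-6],[0,0,-18],0.5]]}}

```text
clock: 18.45
position: [657.2, -69.3, 207.6]
ee_rot: [0.004, 0.627, 0.779, 0.002]
contact_force: [-0.2, -0.0, 0.6]
grip_width: 0.501
gripper_force: 0.0
```

Request:
{"api": "apply_moves", "payload": {"plan": [[[0,0,0],[0,0,-10],0.5],[[0,0,0],[0,0,-20],0.5],[[0,0,0],[0,0,-30],0.5],[[0,0,0],[0,0,-40],0.5],[[0,0,0],[0,0,-50],0.5]]}}

```text
clock: 19.08
position: [654.9, -67.9, 203.9]
ee_rot: [0.001, 0.238, 0.971, 0.0]
contact_force: [-0.6, 0.1, 0.1]
grip_width: 0.5
gripper_force: 0.0
```

```bash
python3 -c "
from h import *
delta([624,57,196],175)"
```

```text
t 19.075 pos [654.9 -67.9 203.9] head 152.45 w 0.5 F [-0.6  0.1  0.1] M [ 0.05  -0.023 -0.013] j6 -1.3 gf 0.0
shift cm [8.52 9.64 0.78] turn [ 1.000e-02  1.300e-01 -2.255e+01]
```

Request:
{"api": "apply_moves", "payload": {"plan": [[[2.5,3,0],[0,0,-7],0.5],[[5.5,6.5,0],[0,0,-15],0.5],[[7.8,9,0],[0,0,-22.5],0.5],[[8.5,9.6,0.5],[0,0,-22.5],0.5],[[8.5,9.6,0.7],[0,0,-22.5],0.5]]}}

```text
clock: 19.7
position: [624.1, 56.9, 195.6]
ee_rot: [0.0, 0.047, 0.999, -0.0]
contact_force: [0.7, -1.7, -0.1]
grip_width: 0.496
gripper_force: 0.0
```

Request:
{"api": "apply_moves", "payload": {"plan": [[[0,0,1],[0,0,0],0.5],[[0,0,1],[0,0,0],0.5]]}}

```text
clock: 19.95
position: [623.3, 55.7, 183.6]
ee_rot: [-0.001, 0.048, 0.999, -0.0]
contact_force: [-0.3, -0.2, 0.3]
grip_width: 0.498
gripper_force: 0.0
```

```bash
python3 -c "
from h import *
delta([624,57,142.5],175)"
```

```text
t 19.95 pos [623.3  55.7 183.6] head 174.52 w 0.498 F [-0.3 -0.2  0.3] M [ 0.004 -0.002  0.036] j6 -1.5 gf 0.0
shift cm [-0.06  0.14  4.11] turn [-0.03 -0.16 -0.48]
```

Request:
{"api": "apply_moves", "payload": {"plan": [[[-0.1,0.1,1.5],[0,0,0],0.5],[[-0.1,0.1,3],[0,0,0],0.5],[[-0.1,0.1,4],[0,0,0],0.55],[[-0.1,0.1,4],[0,0,0],0.8],[[-0.1,0.1,4],[0,0,0],1]]}}

```text
clock: 20.58
position: [624.5, 57.0, 144.7]
ee_rot: [-0.001, 0.046, 0.999, -0.001]
contact_force: [-0.9, -3.1, -3.1]
grip_width: 0.124
gripper_force: 68.8
```

Request:
{"api": "apply_moves", "payload": {"plan": [[[0,0,0],[0,0,0],1],[[0,0,0],[0,0,0],1],[[0,0,0],[0,0,8],1],[[0,0,0],[0,0,18],1],[[0,0,0],[0,0,28],1]]}}

```text
clock: 21.2
position: [624.6, 57.0, 144.7]
ee_rot: [-0.0, 0.289, 0.957, -0.001]
contact_force: [-0.7, -4.5, -6.2]
grip_width: 0.12
gripper_force: 68.7
```

Request:
{"api": "apply_moves", "payload": {"plan": [[[0,0,0],[0,0,10],1],[[0,0,0],[0,0,20],1],[[0,0,0],[0,0,30],1],[[0,0,0],[0,0,40],1],[[0,0,0],[0,0,42],1]]}}

```text
clock: 21.82
position: [624.6, 56.9, 144.7]
ee_rot: [0.0, 0.612, 0.791, -0.001]
contact_force: [-1.4, -4.4, -4.4]
grip_width: 0.126
gripper_force: 68.7
```

```bash
python3 lv.py
```

```text
t 21.825 pos [624.6  56.9 144.7] head 104.57 w 0.126 F [-1.4 -4.4 -4.4] M [-0.599  0.057  0.36 ] j6 -0.27 gf 68.7
shift cm [ 0.02 -0.05  0.27] turn [-1.400e-01  1.000e-02 -7.043e+01]
side slope y mrad -6.3 x -10.8 top z 106.55 509 y range [-88.  96.]
top slope y mrad -2.4 x -14.5 top z 106.19 279 y range [-93.  41.]
```

Request:
{"api": "apply_moves", "payload": {"plan": [[[0,0,0],[0,0,0],0.7],[[0,0,0],[0,0,0],0.5],[[0,0,-2.5],[0,0,0],0.5],[[0,0,-5],[0,0,8],0.5],[[-3,0,-5.2],[0,0,18],0.5]]}}

```text
clock: 22.55
position: [635.3, 30.9, 201.9]
ee_rot: [0.002, 0.728, 0.685, 0.003]
contact_force: [0.5, -0.7, -0.2]
grip_width: 0.498
gripper_force: 0.0
```

```bash
python3 -c "
from h import *
delta([659,-87.5,185],84)"
```

```text
t 22.55 pos [635.3  30.9 201.9] head 86.5 w 0.498 F [ 0.5 -0.7 -0.2] M [ 0.003 -0.026 -0.038] j6 -0.0 gf 0.0
shift cm [-11.67   3.07   1.69] turn [ 0.45 -0.11  2.5 ]
```

Request:
{"api": "apply_moves", "payload": {"plan": [[[-3.5,1,0],[0,0,2],0.5],[[-8,2,0],[0,0,2.5],0.5],[[-11,2.9,0],[0,0,2.5],0.5],[[-11.7,3.1,1],[0,0,2.5],0.5],[[-11.7,3.1,1.7],[0,0,2.5],0.5]]}}

```text
clock: 23.18
position: [656.7, -89.2, 179.7]
ee_rot: [-0.001, 0.743, 0.67, 0.0]
contact_force: [-0.1, 0.1, -0.2]
grip_width: 0.502
gripper_force: 0.0
```

Request:
{"api": "apply_moves", "payload": {"plan": [[[0,0,0],[0,0,0],0.5],[[0,0,0],[0,0,0],0.5]]}}

```text
clock: 23.42
position: [656.7, -88.4, 180.2]
ee_rot: [-0.0, 0.742, 0.671, 0.0]
contact_force: [-0.1, 0.3, 0.3]
grip_width: 0.501
gripper_force: 0.0
```

```bash
python3 -c "
from h import *
delta([659,-87.3,143.5],84)"
```

```text
t 23.425 pos [656.7 -88.4 180.2] head 84.23 w 0.501 F [-0.1  0.3  0.3] M [-0.009  0.003  0.042] j6 -0.14 gf 0.0
shift cm [0.13 0.22 3.67] turn [-0.02 -0.02  0.23]
```

Request:
{"api": "apply_moves", "payload": {"plan": [[[0.1,0.2,1.5],[0,0,0.2],0.5],[[0.1,0.2,3],[0,0,0.2],0.5],[[0.1,0.2,3.7],[0,0,0.2],0.55],[[0.1,0.2,3.7],[0,0,0.2],0.8],[[0.1,0.2,3.7],[0,0,0.2],1]]}}

```text
clock: 24.05
position: [659.5, -89.0, 142.9]
ee_rot: [0.001, 0.743, 0.669, 0.001]
contact_force: [3.9, -0.3, -4.8]
grip_width: 0.129
gripper_force: 69.2
```

Request:
{"api": "apply_moves", "payload": {"plan": [[[0,0,0],[0,0,0],1],[[0,0,0],[0,0,0],1],[[0,0,0],[0,0,5],1],[[0,0,0],[0,0,12],1],[[0,0,0],[0,0,20],1]]}}

```text
clock: 24.68
position: [659.5, -89.0, 142.9]
ee_rot: [0.0, 0.849, 0.528, 0.001]
contact_force: [4.2, -0.4, -7.5]
grip_width: 0.122
gripper_force: 69.0
```

```bash
python3 lv.py
```

```text
t 24.675 pos [659.5 -89.  142.9] head 63.72 w 0.122 F [ 4.2 -0.4 -7.5] M [ 0.014 -0.608  0.316] j6 0.22 gf 69.0
shift cm [11.52 -9.64  0.08] turn [ 7.0000e-02  6.0000e-02 -1.1128e+02]
side slope y mrad -0.5 x -3.3 top z 106.09 577 y range [-87.  96.]
top slope y mrad -19.5 x -18.4 top z 106.54 240 y range [ 7. 92.]
```

Request:
{"api": "apply_moves", "payload": {"plan": [[[0,0,0],[0,0,7],1],[[0,0,0],[0,0,14],1],[[0,0,0],[0,0,21],1],[[0,0,0],[0,0,28],1]]}}

```text
clock: 25.28
position: [659.4, -88.9, 142.9]
ee_rot: [0.0, 0.952, 0.307, 0.001]
contact_force: [5.6, -0.6, -6.1]
grip_width: 0.124
gripper_force: 69.1
```

```bash
python3 lv.py
```

```text
t 25.275 pos [659.4 -88.9 142.9] head 35.74 w 0.124 F [ 5.6 -0.6 -6.1] M [ 0.04  -0.681  0.297] j6 0.71 gf 69.1
shift cm [  5.65 -13.91   0.09] turn [ 9.0000e-02  3.0000e-02 -1.3926e+02]
side slope y mrad 10.2 x 4.4 top z 105.32 578 y range [-88.  96.]
top slope y mrad 16.1 x -4.8 top z 104.63 222 y range [ 6. 92.]
```

Request:
{"api": "apply_moves", "payload": {"plan": [[[0,0,0],[0,0,0],0.7],[[0,0,0],[0,0,0],0.5],[[0,0,-2.5],[0,0,0],0.5],[[0,0,-5],[0,0,-8],0.5],[[0,-2,-5.5],[0,0,-18],0.5]]}}

```text
clock: 26.0
position: [649.3, -74.0, 202.5]
ee_rot: [0.002, 0.89, 0.456, 0.002]
contact_force: [0.1, 0.3, -0.5]
grip_width: 0.502
gripper_force: 0.0
```

Request:
{"api": "apply_moves", "payload": {"plan": [[[0,0,0],[0,0,-10],0.5],[[0,0,0],[0,0,-20],0.5],[[0,0,0],[0,0,-30],0.5],[[0,0,0],[0,0,-40],0.5],[[0,0,0],[0,0,-50],0.5]]}}

```text
clock: 26.62
position: [647.2, -72.9, 199.4]
ee_rot: [0.0, 0.614, 0.79, 0.0]
contact_force: [-0.2, 0.7, -0.5]
grip_width: 0.497
gripper_force: 0.0
```

```bash
python3 -c "
from h import *
delta([624.3,56.5,190],104.6)"
```

```text
t 26.625 pos [647.2 -72.9 199.4] head 104.28 w 0.497 F [-0.2  0.7 -0.5] M [-0.018 -0.039  0.013] j6 -0.47 gf 0.0
shift cm [13.1   0.98  0.94] turn [ 0.02  0.02 -0.32]
```

Request:
{"api": "apply_moves", "payload": {"plan": [[[4,0.3,0],[0,0,-0.3],0.5],[[8.5,0.6,0],[0,0,-0.3],0.5],[[12,0.9,0],[0,0,-0.3],0.5],[[13.1,1,0.9],[0,0,-0.3],0.5],[[13.1,1,1.5],[0,0,-0.3],0.5]]}}

```text
clock: 27.25
position: [625.0, 56.9, 182.9]
ee_rot: [0.0, 0.613, 0.79, -0.0]
contact_force: [-0.4, -0.5, -0.2]
grip_width: 0.502
gripper_force: 0.0
```

Request:
{"api": "apply_moves", "payload": {"plan": [[[0,0,0.5],[0,0,0],0.5],[[0,0,2],[0,0,0],0.5],[[0,0,3.6],[0,0,0],0.5],[[0,0,4],[0,0,0],0.55],[[0,0,4],[0,0,0],0.8]]}}

```text
clock: 27.88
position: [624.9, 56.6, 142.4]
ee_rot: [-0.001, 0.614, 0.789, -0.0]
contact_force: [0.1, -0.6, -0.0]
grip_width: 0.25
gripper_force: 0.0
```

Request:
{"api": "apply_moves", "payload": {"plan": [[[0,0,0],[0,0,0],1],[[0,0,0],[0,0,0],1],[[0,0,0],[0,0,9],1],[[0,0,0],[0,0,19],1],[[0,0,0],[0,0,29],1]]}}

```text
clock: 28.5
position: [624.5, 56.5, 143.4]
ee_rot: [-0.0, 0.793, 0.609, -0.001]
contact_force: [-3.1, -0.7, 0.8]
grip_width: 0.129
gripper_force: 70.0
```

```bash
python3 lv.py
```

```text
t 28.5 pos [624.5  56.5 143.4] head 74.99 w 0.129 F [-3.1 -0.7  0.8] M [-0.274  0.481  0.358] j6 0.24 gf 70.0
shift cm [ 0.04 -0.06  0.14] turn [-1.5000e-01 -2.0000e-02 -1.0001e+02]
side slope y mrad 2.2 x -2.6 top z 104.56 496 y range [-90.  97.]
top slope y mrad -14.9 x -6.8 top z 103.48 283 y range [-88.  38.]
```

Request:
{"api": "apply_moves", "payload": {"plan": [[[0,0,0],[0,0,6],1],[[0,0,0],[0,0,12],1],[[0,0,0],[0,0,18],1]]}}

```text
clock: 28.98
position: [624.3, 56.5, 143.4]
ee_rot: [-0.0, 0.878, 0.48, -0.001]
contact_force: [-6.0, -1.6, 1.6]
grip_width: 0.122
gripper_force: 70.2
```

```bash
python3 -c "
from h import *
delta([624.5,56.5,143],57)"
```

```text
t 28.975 pos [624.3  56.5 143.4] head 57.31 w 0.122 F [-6.  -1.6  1.6] M [-0.316  0.648  0.393] j6 0.55 gf 70.2
shift cm [0.01 0.02 0.04] turn [-0.09  0.12  0.31]
```

Request:
{"api": "apply_moves", "payload": {"plan": [[[0,0,0],[0,0,-4],1],[[0,0,0],[0,0,-9],1]]}}

```text
clock: 29.22
position: [624.4, 56.5, 143.4]
ee_rot: [-0.0, 0.836, 0.548, -0.001]
contact_force: [-6.1, -1.5, 0.4]
grip_width: 0.125
gripper_force: 69.9
```

```bash
python3 -c "
from h import *
delta([624.5,56.5,143],57)"
```

```text
t 29.225 pos [624.4  56.5 143.4] head 66.52 w 0.125 F [-6.1 -1.5  0.4] M [-0.299  0.601 -0.202] j6 0.39 gf 69.9
shift cm [0.   0.01 0.04] turn [-0.1   0.08  9.52]
```

Request:
{"api": "apply_moves", "payload": {"plan": [[[0,0,0],[0,0,5],1],[[0,0,0],[0,0,9],1]]}}

```text
clock: 29.48
position: [624.3, 56.5, 143.4]
ee_rot: [-0.0, 0.877, 0.48, -0.001]
contact_force: [-4.8, -1.2, 1.9]
grip_width: 0.13
gripper_force: 70.2
```

```bash
python3 lv.py s11; python3 lv.py|grep slope; python3 lv.py |grep slope
```

```text
t 29.475 pos [624.3  56.5 143.4] head 57.37 w 0.13 F [-4.8 -1.2  1.9] M [-0.27   0.619  0.39 ] j6 0.55 gf 70.2
shift cm [ 0.02 -0.05  0.14] turn [-1.8000e-01 -2.0000e-02 -1.1763e+02]
side slope y mrad -5.3 x -6.2 top z 104.21 507 y range [-88.  97.]
top slope y mrad 3.9 x -0.0 top z 104.45 255 y range [-89.  38.]
side slope y mrad -6.0 x 0.8 top z 104.13 493 y range [-90.  96.]
top slope y mrad -10.6 x 3.9 top z 103.81 264 y range [-90.  38.]
side slope y mrad -3.3 x 2.4 top z 104.17 515 y range [-90.  96.]
top slope y mrad -20.5 x 7.0 top z 103.27 270 y range [-89.  41.]
```

Request:
{"api": "apply_moves", "payload": {"plan": [[[0,0,0],[0,0,0],0.7],[[0,0,0],[0,0,0],0.5],[[0,0,-2.5],[0,0,0],0.5],[[0,0,-5],[0,0,8],0.5],[[0,2,-5.5],[0,0,18],0.5]]}}

```text
clock: 30.4
position: [644.1, 46.8, 201.8]
ee_rot: [0.001, 0.943, 0.334, 0.003]
contact_force: [0.1, 0.0, -0.5]
grip_width: 0.498
gripper_force: 0.0
```

```bash
python3 lv.py s12|grep slope;python3 -c "
from h import *
delta([659.5,-88.5,185],35.7)"
```

```text
side slope y mrad -4.2 x -6.7 top z 104.06 508 y range [-89.  96.]
top slope y mrad -7.3 x -16.7 top z 104.17 221 y range [-88. -10.]
t 30.5 pos [645.   45.3 200.7] head 39.24 w 0.5 F [0.2 0.  0.3] M [-0.036  0.012  0.003] j6 0.85 gf 0.0
shift cm [-7.34 11.27  1.58] turn [ 0.23 -0.27  3.54]
```

Request:
{"api": "apply_moves", "payload": {"plan": [[[-2,3.4,0],[0,0,2],0.5],[[-4.7,7.4,0],[0,0,3.5],0.5],[[-6.8,10.6,0],[0,0,3.5],0.5],[[-7.3,11.3,0.8],[0,0,3.5],0.5],[[-7.3,11.3,1.6],[0,0,3.5],0.5]]}}

```text
clock: 31.12
position: [656.6, -87.5, 181.2]
ee_rot: [-0.001, 0.952, 0.307, -0.0]
contact_force: [-0.5, 0.7, -0.8]
grip_width: 0.496
gripper_force: 0.0
```

Request:
{"api": "apply_moves", "payload": {"plan": [[[0,0,0.5],[0,0,0],0.5],[[0,0,2],[0,0,0],0.5],[[0,0,3.6],[0,0,0],0.5],[[0,0,4.1],[0,0,0],0.55],[[0,0,4.1],[0,0,0],0.8]]}}

```text
clock: 31.75
position: [656.6, -87.4, 140.3]
ee_rot: [-0.0, 0.952, 0.307, -0.001]
contact_force: [-1.1, -0.4, 0.3]
grip_width: 0.25
gripper_force: 0.0
```

Request:
{"api": "apply_moves", "payload": {"plan": [[[0,0,0],[0,0,0],1],[[0,0,0],[0,0,0],1],[[0,0,0],[0,0,6],1],[[0,0,0],[0,0,12],1],[[0,0,0],[0,0,18],1]]}}

```text
clock: 32.38
position: [658.2, -89.3, 141.2]
ee_rot: [0.002, 0.988, 0.153, 0.001]
contact_force: [3.3, -3.5, -6.5]
grip_width: 0.125
gripper_force: 68.8
```

```bash
python3 lv.py;python3 lv.py|grep slope
```

```text
t 32.375 pos [658.2 -89.3 141.2] head 17.61 w 0.125 F [ 3.3 -3.5 -6.5] M [-0.312 -0.383  0.442] j6 1.02 gf 68.8
shift cm [  1.16 -14.98  -0.13] turn [   0.21    0.24 -157.39]
side slope y mrad 0.1 x 3.8 top z 103.81 529 y range [-90.  96.]
top slope y mrad -5.9 x 6.0 top z 103.41 237 y range [ 7. 92.]
side slope y mrad 3.9 x -4.9 top z 103.7 512 y range [-90.  96.]
top slope y mrad 21.9 x 6.3 top z 102.31 245 y range [ 7. 92.]
```

Request:
{"api": "apply_moves", "payload": {"plan": [[[0,0,0],[0,0,-5],1],[[0,0,0],[0,0,-9],1]]}}

```text
clock: 32.83
position: [658.3, -89.5, 141.2]
ee_rot: [0.002, 0.973, 0.232, 0.001]
contact_force: [4.2, -4.0, -5.5]
grip_width: 0.126
gripper_force: 68.6
```

```bash
python3 -c "
from h import *
delta([624.5,56.5,143],57)"|grep M
```

```text
t 32.825 pos [658.3 -89.5 141.2] head 26.8 w 0.126 F [ 4.2 -4.  -5.5] M [-0.388 -0.404 -0.212] j6 0.86 gf 68.6
```

Request:
{"api": "apply_moves", "payload": {"plan": [[[0,0,0],[0,0,5],1],[[0,0,0],[0,0,9],1]]}}

```text
clock: 33.08
position: [658.2, -89.3, 141.2]
ee_rot: [0.002, 0.988, 0.154, 0.001]
contact_force: [3.1, -3.0, -5.1]
grip_width: 0.126
gripper_force: 68.7
```

```bash
python3 -c "
from h import *
for _ in range(4): delta([624.5,56.5,143],57);snap('side')"|grep M; python3 lv.py|grep slope
```

```text
t 33.075 pos [658.2 -89.3 141.2] head 17.67 w 0.126 F [ 3.1 -3.  -5.1] M [-0.291 -0.429  0.431] j6 1.02 gf 68.7
t 33.125 pos [658.2 -89.3 141.2] head 17.57 w 0.127 F [ 3.1 -3.3 -5.8] M [-0.357 -0.418  0.251] j6 1.03 gf 68.7
t 33.175 pos [658.2 -89.3 141.2] head 17.71 w 0.126 F [ 3.2 -3.8 -4.8] M [-0.345 -0.38   0.095] j6 1.02 gf 68.7
t 33.225 pos [658.2 -89.3 141.2] head 17.73 w 0.128 F [ 4.  -2.9 -5.9] M [-0.356 -0.439 -0.013] j6 1.02 gf 68.7
side slope y mrad 1.5 x 6.2 top z 103.9 521 y range [-89.  96.]
top slope y mrad -8.3 x -13.8 top z 103.44 234 y range [ 6. 92.]
```

Right knob: the mean reading gives about 80–90 N with the bar nearly level. I'll finish with the last bit on the left knob.

Request:
{"api": "apply_moves", "payload": {"plan": [[[0,0,0],[0,0,0],0.7],[[0,0,0],[0,0,0],0.5],[[0,0,-2.5],[0,0,0],0.5],[[0,0,-5],[0,0,-8],0.5],[[0,-2,-5.5],[0,0,-18],0.5]]}}

```text
clock: 34.0
position: [653.2, -69.8, 200.2]
ee_rot: [0.002, 0.951, 0.309, 0.003]
contact_force: [-0.3, 0.3, -0.1]
grip_width: 0.501
gripper_force: 0.0
```

Request:
{"api": "apply_moves", "payload": {"plan": [[[0,0,0],[0,0,-10],0.5],[[0,0,0],[0,0,-20],0.5],[[0,0,0],[0,0,-21.6],0.5]]}}

```text
clock: 34.38
position: [651.2, -68.4, 197.1]
ee_rot: [0.0, 0.877, 0.48, 0.0]
contact_force: [0.4, -0.0, 0.0]
grip_width: 0.501
gripper_force: 0.0
```

```bash
python3 lv.py|grep slope; python3 lv.py|grep slope; python3 -c "
from h import *
delta([624.3,56.5,184],57.4)"
```

```text
side slope y mrad 0.5 x -9.7 top z 103.79 513 y range [-88.  96.]
top slope y mrad -5.6 x -22.4 top z 103.48 123 y range [31. 93.]
side slope y mrad 2.5 x 6.9 top z 103.84 527 y range [-88.  96.]
top slope y mrad -34.1 x -26.0 top z 105.45 108 y range [33. 93.]
t 34.575 pos [651.  -68.7 196.5] head 57.24 w 0.5 F [ 0.7 -0.3 -1. ] M [-0.058 -0.034 -0.099] j6 0.36 gf 0.0
shift cm [ 9.08 -9.02  1.25] turn [ 0.01 -0.01 -0.16]
```

Request:
{"api": "apply_moves", "payload": {"plan": [[[2.8,-2.8,0],[0,0,0],0.5],[[6,-6,0],[0,0,0],0.5],[[8.4,-8.4,0],[0,0,0],0.5],[[9.1,-9,0.5],[0,0,0],0.5],[[9.1,-9,1.2],[0,0,0],0.5]]}}

```text
clock: 35.2
position: [624.6, 56.4, 184.1]
ee_rot: [0.0, 0.877, 0.48, 0.0]
contact_force: [0.2, -1.1, -0.5]
grip_width: 0.502
gripper_force: 0.0
```

Request:
{"api": "apply_moves", "payload": {"plan": [[[0,0,0.5],[0,0,0],0.5],[[0,0,2],[0,0,0],0.5],[[0,0,3.6],[0,0,0],0.5],[[0,0,4],[0,0,0],0.55],[[0,0,4],[0,0,0],0.8]]}}

```text
clock: 35.83
position: [623.9, 56.3, 143.4]
ee_rot: [-0.0, 0.877, 0.48, -0.001]
contact_force: [-0.3, -0.3, -0.0]
grip_width: 0.252
gripper_force: 0.0
```

Request:
{"api": "apply_moves", "payload": {"plan": [[[0,0,0],[0,0,0],1],[[0,0,0],[0,0,0],1],[[0,0,0],[0,0,4],1],[[0,0,0],[0,0,8],1]]}}

```text
clock: 36.33
position: [624.2, 56.6, 144.5]
ee_rot: [0.0, 0.909, 0.417, -0.0]
contact_force: [-1.8, 0.5, -1.5]
grip_width: 0.123
gripper_force: 69.1
```

```bash
python3 -c "
from h import *
delta([624.5,56.5,143],57)"|grep M
```

```text
t 36.325 pos [624.2  56.6 144.5] head 49.3 w 0.123 F [-1.8  0.5 -1.5] M [0.007 0.108 0.418] j6 0.69 gf 69.1
```

Request:
{"api": "apply_moves", "payload": {"plan": [[[0,0,0],[0,0,-4],1],[[0,0,0],[0,0,-8],1],[[0,0,0],[0,0,-10],1]]}}

```text
clock: 36.7
position: [624.3, 56.5, 144.5]
ee_rot: [-0.0, 0.869, 0.495, 0.0]
contact_force: [-1.0, 0.6, -1.0]
grip_width: 0.123
gripper_force: 69.1
```

```bash
python3 -c "
from h import *
delta([624.5,56.5,143],57)"|grep M
```

```text
t 36.7 pos [624.3  56.5 144.5] head 59.36 w 0.123 F [-1.   0.6 -1. ] M [-0.031  0.076 -0.151] j6 0.51 gf 69.1
```

Request:
{"api": "apply_moves", "payload": {"plan": [[[0,0,0],[0,0,4],1],[[0,0,0],[0,0,8],1],[[0,0,0],[0,0,10],1]]}}

```text
clock: 37.08
position: [624.2, 56.6, 144.5]
ee_rot: [0.0, 0.909, 0.418, -0.0]
contact_force: [-1.4, -0.1, -0.8]
grip_width: 0.128
gripper_force: 69.3
```

```bash
python3 -c "
from h import *
delta([624.5,56.5,143],57)"|grep M;python3 lv.py|grep side;python3 lv.py|grep side
```

```text
t 37.075 pos [624.2  56.6 144.5] head 49.36 w 0.128 F [-1.4 -0.1 -0.8] M [-0.022  0.179  0.412] j6 0.69 gf 69.3
side slope y mrad -1.5 x 0.4 top z 103.59 488 y range [-90.  96.]
side slope y mrad -0.7 x 1.1 top z 103.58 495 y range [-89.  97.]
```

Request:
{"api": "apply_moves", "payload": {"plan": [[[0,0,0],[0,0,2],1],[[0,0,0],[0,0,4],1]]}}

```text
clock: 37.52
position: [624.2, 56.6, 144.5]
ee_rot: [-0.0, 0.923, 0.385, -0.0]
contact_force: [-2.8, 0.4, 1.4]
grip_width: 0.124
gripper_force: 69.5
```

```bash
python3 -c "
from h import *
delta([624.5,56.5,143],57)"|grep M
```

```text
t 37.525 pos [624.2  56.6 144.5] head 45.23 w 0.124 F [-2.8  0.4  1.4] M [0.106 0.36  0.454] j6 0.76 gf 69.5
```

Request:
{"api": "apply_moves", "payload": {"plan": [[[0,0,0],[0,0,-4],1],[[0,0,0],[0,0,-9],1]]}}

```text
clock: 37.78
position: [624.3, 56.5, 144.5]
ee_rot: [-0.0, 0.89, 0.456, 0.0]
contact_force: [-3.7, 1.7, 1.2]
grip_width: 0.125
gripper_force: 69.4
```

```bash
python3 -c "
from h import *
delta([624.5,56.5,143],57)"|grep M
```

```text
t 37.775 pos [624.3  56.5 144.5] head 54.3 w 0.125 F [-3.7  1.7  1.2] M [ 0.009  0.348 -0.202] j6 0.6 gf 69.4
```

Request:
{"api": "apply_moves", "payload": {"plan": [[[0,0,0],[0,0,4],1],[[0,0,0],[0,0,9],1]]}}

```text
clock: 38.02
position: [624.2, 56.6, 144.5]
ee_rot: [-0.0, 0.923, 0.384, -0.0]
contact_force: [-2.3, 0.1, 1.8]
grip_width: 0.124
gripper_force: 69.6
```

```bash
python3 -c "
from h import *
delta([624.5,56.5,143],57)"|grep M;python3 lv.py|grep side;python3 lv.py|grep side
```

```text
t 38.025 pos [624.2  56.6 144.5] head 45.13 w 0.124 F [-2.3  0.1  1.8] M [0.077 0.322 0.436] j6 0.76 gf 69.6
side slope y mrad -1.4 x 4.8 top z 103.43 495 y range [-89.  96.]
side slope y mrad -3.4 x -0.6 top z 103.53 492 y range [-91.  97.]
```

The readings average about 95 N, with the bar within about 2–3 mrad of level. I'll release, rise clear and take a last look.

Request:
{"api": "apply_moves", "payload": {"plan": [[[0,0,0],[0,0,0],0.7],[[0,0,0],[0,0,0],0.5],[[0,0,-2.5],[0,0,0],0.5],[[0,0,-5.5],[0,0,0],0.5],[[-3,0,-8],[0,0,0],0.5]]}}

```text
clock: 38.85
position: [604.9, 35.6, 226.0]
ee_rot: [0.001, 0.922, 0.386, 0.002]
contact_force: [0.2, -0.0, 0.3]
grip_width: 0.501
gripper_force: 0.0
```

Request:
{"api": "apply_moves", "payload": {"plan": [[[-4,0,-4],[0,0,0],0.5],[[-8,0,-6],[0,0,0],0.5],[[-12,0,-6],[0,0,0],0.5],[[-12,0,-6],[0,0,0],0.5]]}}

```text
clock: 39.35
position: [518.2, -51.8, 285.1]
ee_rot: [0.001, 0.923, 0.384, 0.001]
contact_force: [0.5, 0.2, -0.5]
grip_width: 0.503
gripper_force: 0.0
```

```bash
python3 lv.py s20; python3 lv.py|grep slope; python3 -c "
from h import *
s=dict(np.load('s20side.npz'));a=s['img'][110:260,170:320];b=dict(np.load('s20top.npz'))['img'][100:250,170:320]
cv2.imwrite('pics/end.png',np.hstack([cv2.resize(a,(400,400),interpolation=2),cv2.resize(b,(400,400),interpolation=2)]))"
```

```text
t 39.35 pos [518.2 -51.8 285.1] head 45.16 w 0.503 F [ 0.5  0.2 -0.5] M [0.003 0.057 0.031] j6 0.55 gf 0.0
shift cm [15.17 -0.2  14.32] turn [ 1.1000e-01  1.1000e-01 -1.2984e+02]
side slope y mrad -1.8 x -4.9 top z 103.53 513 y range [-89.  97.]
top slope y mrad 2.7 x -12.2 top z 102.36 169 y range [23. 92.]
side slope y mrad -2.5 x 5.2 top z 103.48 512 y range [-88.  96.]
top slope y mrad -4.8 x -1.9 top z 102.9 151 y range [24. 92.]
```

View pics/end.png

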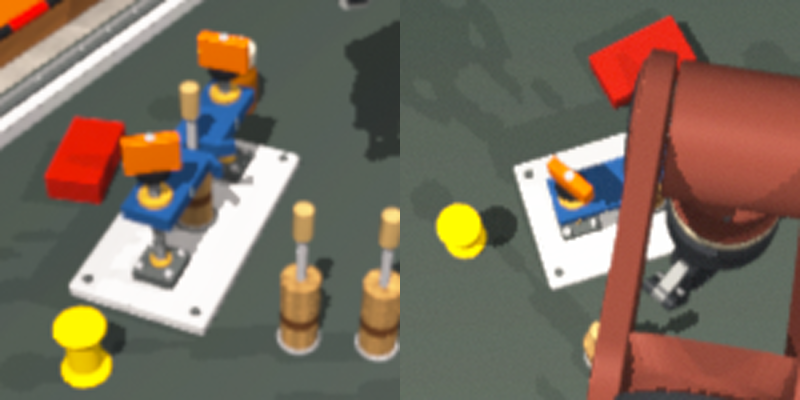

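The final view shows the blank upright in the press with its handle at (190,100), the bar level on the cork, the bystanders in place and the arm clear. I'm handing it in.

```bash
python3 -c "
from h import *
print(job_done())"
```

```text
the job is handed in; nothing more can be done
None
```

The job is handed in at about 39 s: the blank stands home on the seat and is released, the bar is nipped to roughly 95 N (readings scattered from about 80 to 110 N) and within about 3 mrad of level, and the spool, jar and red box were not touched.

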